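# Scoop conkers into the weighing cassette and lift it out by its catches

### The arm

A 7-joint arm with a two-finger parallel gripper is mounted at the origin on the work surface. World frame = base frame: x ahead of the robot, y to its left, z up, the work surface at z = 0. Lengths are in mm, angles in rad, forces in N, time in s.
With the tool pointing down it reaches from about 400 to 900 mm from the base axis. Payload 5.5 kg.
Tool frame: the origin (TCP) lies between the finger pads; the fingertips stand 25 mm ahead of it and the grasp point (between the pads) lies 6 mm ahead of it (bot.tcp_to_tips is the distance from the TCP to the fingertips, in mm); x points along the fingers, y is the direction in which the jaws open and shut, and the axes are right-handed (so a half turn about x gives the same grasp; the last joint's range is limited). The gripper opens to 85 mm and grips with 20 to 120 N. Pads are 22 mm wide; open, the fingers measure 114 mm over their backs; the gripper's body (76 mm by 85 mm) begins 54 mm behind the grasp point. The pads swing forward as they close: fully open they stand 13 mm farther back than shut.
Start: joints at [1.377, 0.501, -0.427, 1.55, 0.221, 1.138, -0.21], TCP at [286.731, -583.339, 256.31] pointing down, gripper open.
Joint ranges: [-2.88, 2.88], [-0.31, 2.03], [-1.54, 1.56], [0.2, 2.42], [-1.41, 4.55], [0.19, 2.02], [-2.57, 2.57]. Speed limits (rad/s): [2.57, 2.57, 3.14, 3.14, 3.14, 3.14, 3.14].

### API

Orientations are given as a 3x3 rotation matrix whose columns are the frame's x, y, z axes.
In Python, from station import status, vision, hand_in, nets, bot gives the robot as it stands.
- The arm moves only by the tool send_rows, never from a script. Its argument "motion" is a list of rows, each a list of 2 entries, a list of its own where there are three numbers: the shift along the tool's x, y, z in cm, then the turn about the tool's x in rad. A call has 1 to 5 rows; each row shifts and turns the commanded pose from where the row before left it, along the tool's axes as they then stand; what a row does not reach is not made up. A row lasts 1/12 s, in which the tool goes at most 41.7 mm and 7.16 degrees, less where a joint would pass 70% of its speed; a pose out of reach is approached as far as the arm can. A call with a gripper value outside its range is refused whole. "hand" is the finger opening in cm, from 0 to 8.54, set as the call begins (left out, the last holds). The fingers move at their own pace and stop on an object; the grip force is fixed at half the most. Time passes only in rows, so rows that do not move let the fingers close. It gives the time, the measured TCP pose, the force and the opening at its end, in the units of the state.
- status.sense(): the state, without advancing time (a new reading comes with each control period).
- vision.read_camera(name): name is "side" or "top" or "wrist"; returns (picture, depth): 420x560x3 uint8, red, green, blue; 420x560 float32, mm along the optical axis (not along the pixel's ray), 0 where there is no reading.
- vision.get_calibration(name): a dict with "K" (3x3 intrinsics, pixels), "xyz" and "attitude" of the camera in the world; the wrist camera has in their place "T_tool_cam" (4x4, takes a point from camera to tool coordinates, whose origin is the TCP and whose axes are the tool frame's). Camera axes: x right, y down, z forward; pixel columns grow to the right and rows downward; lengths in mm; the calibration is good to about 2 mm. A picture is of the moment at which its call begins: read the wrist's pose just before it. get_calibration takes no time and is no camera call.
- hand_in(): hands the job in, once; it reports no verdict.
Trained networks look in the newest picture that a camera, given by its name, has taken for a name from the list of things; names that differ only in an ending like _2 or _b are one class to them, and where a whole thing is asked for, a point or a joint stands for the part that bears it (a point fixed in the world has none). Each returns a list of dicts, best first, with "p" (0 to 1); they miss things now and then, are a little off and sometimes report something else, mostly with a low value. They report only what shows in the picture. A call takes as long as a camera call.
- nets.look_for(camera, thing): "xy" ([column, row] in pixels, amid what is visible of it).
- nets.outline_of(camera, thing): "mask" (420x560 bool, what is visible of it) and "xy" ([column, row] in pixels, amid what is visible of it).
The state is a dict: "t": time; "joint_positions": joint angles; "dq": joint speeds; "effort": joint torques, N m; "eef_pos": TCP position; "tcp_rot": TCP orientation; "wrist_force": force on the tool from outside, world axes, zero at the start; "torque": the same for the moment, N m; "finger_gap": opening from 0.0 (shut) to 1.0 (fully open).
Only numpy, scipy, OpenCV 4.12 (cv2) and the standard library are available. Lean on these libraries where they do the work, as an engineer would, in place of code of your own. Each camera call takes 0.05 s, during which the arm holds its last target.

### The job

With the red scoop, scoop up at least two of the three conkers from the white trough at once and tip them into the blue cassette while it sits in its dock, then put the scoop down standing level, in the trough or on the table. Then pinch the cassette's two yellow side catches together and lift it straight out of the dock with at least two conkers in it. Finish while still holding it by the catches, level and still, at least ten centimetres above the table; leave the mug, toys, jar and stick alone.

Things in the scene. Friction and masses are not known exactly. Their poses are not given: they have to be found in the camera images.
- ramp_foot (a point): Fixed white trough, a channel 64 mm wide inside (72 outside), 24 mm tall, floor 3 mm above the table. This point: middle of its floor, at the foot of the 45 degree ramp, 28 mm high, that closes its -x end (this frame; y runs across). From here the floor runs flat 206 mm along +x to an end wall 24 mm high.
- scoop_grip (a point): Red scoop (about 60 g) standing in the trough, mouth to the ramp. This point: where to grip its upright handle, a bar 14 mm thick (y of this frame) and 24 mm along x, its top 22 mm above this point, its foot level with the scoop's underside 70 mm below. z is up. Front lip: 78 mm ahead (-x), 68 mm below this point.
- scoop_lip (a point): Middle of the straight front lip of the scoop's floor, on top of the 2 mm floor. Bowl: open at front (-x) and top, 60 mm wide (56 inside), side walls 26 mm, back wall 30 mm high with its inner face 65 mm behind the lip (+x). The floor is level when the handle is upright: lean the front up to carry round things.
- conker1: A conker: dark brown glossy ball 24 mm across, 14 g, lying loose on the trough floor between scoop and ramp; origin at its centre. It rolls.
- conker2: Another conker, the same; origin at its centre.
- conker3: Another conker, the same; origin at its centre.
- cassette_mouth (a point): Blue open cassette (about 0.2 kg), 46 (x) by 100 (y) by 66 mm tall, in the fixed white weighing dock, its underside 12 mm above the table. This point: centre of its mouth at rim height; z up. Mouth inside: 41 mm along x, 95 mm along y. Yellow catch plates stand outside both long sides and end 1 mm below the rim.
- catch_grip (a point): Centre of the cassette between its catch plates, at the height to pinch: 52 mm above its underside. Plates face -x and +x of this frame; outer faces 70 mm apart at rest, 57 mm pinched; each 34 mm wide (y), from 15 mm below to 13 mm above this point. The dock below reaches 34 mm above the table. It comes out straight up.
- cassette: The cassette with its catches; origin at the centre of its underside, axes as catch_grip.
- catch_left (a joint): How far the catch on the cassette's +x side is pushed in, m: 0 at rest (hooked 4 mm under the dock's bar), free past 0.004, 0.0065 at its stop. Its spring pushes back with 1.5 N at rest, 4.8 N fully in; it springs out when released.
- catch_right (a joint): The same for the catch on the -x side.
- mug: Bystander, leave alone: white mug, 72 mm across, 85 mm tall with a handle; origin at the centre of its underside.
- toy_van: Bystander, leave alone: white toy van, 75 x 36 x 46 mm tall; origin at the centre of its underside.
- toy_house: Bystander, leave alone: wooden toy house, 40 mm square, 62 mm tall, red roof; origin at the centre of its underside.
- glue_jar: Bystander, leave alone: jar with an orange cap, 52 mm across, 75 mm tall; origin at the centre of its underside.
- wood_stick: Bystander, leave alone: round wooden stick, 16 mm thick, 126 mm long, lying; origin at its underside, mid-length, as it was laid.

How it is judged (in metres and radians):
On the way, in this order (a step that is already met when the one before it is completed fails the run):
1. at least two conkers lie in the scoop and the scoop is raised (its grip point more than 105 mm above the table) ((((x of conker1 in the frame of scoop_grip between -0.083 and -0.008 m and y of conker1 in the frame of scoop_grip between -0.03 and 0.03 m and z of conker1 in the frame of scoop_grip between -0.075 and -0.025 m) and (x of conker2 in the frame of scoop_grip between -0.083 and -0.008 m and y of conker2 in the frame of scoop_grip between -0.03 and 0.03 m and z of conker2 in the frame of scoop_grip between -0.075 and -0.025 m)) or ((x of conker1 in the frame of scoop_grip between -0.083 and -0.008 m and y of conker1 in the frame of scoop_grip between -0.03 and 0.03 m and z of conker1 in the frame of scoop_grip between -0.075 and -0.025 m) and (x of conker3 in the frame of scoop_grip between -0.083 and -0.008 m and y of conker3 in the frame of scoop_grip between -0.03 and 0.03 m and z of conker3 in the frame of scoop_grip between -0.075 and -0.025 m)) or ((x of conker2 in the frame of scoop_grip between -0.083 and -0.008 m and y of conker2 in the frame of scoop_grip between -0.03 and 0.03 m and z of conker2 in the frame of scoop_grip between -0.075 and -0.025 m) and (x of conker3 in the frame of scoop_grip between -0.083 and -0.008 m and y of conker3 in the frame of scoop_grip between -0.03 and 0.03 m and z of conker3 in the frame of scoop_grip between -0.075 and -0.025 m))) and height (world z) of scoop_grip above 0.105 m), for 0.2 s.
2. at least two conkers lie in the cassette while it still sits in its dock ((((x of conker1 in the frame of catch_grip between -0.022 and 0.022 m and y of conker1 in the frame of catch_grip between -0.048 and 0.048 m and z of conker1 in the frame of catch_grip between -0.052 and 0.012 m) and (x of conker2 in the frame of catch_grip between -0.022 and 0.022 m and y of conker2 in the frame of catch_grip between -0.048 and 0.048 m and z of conker2 in the frame of catch_grip between -0.052 and 0.012 m)) or ((x of conker1 in the frame of catch_grip between -0.022 and 0.022 m and y of conker1 in the frame of catch_grip between -0.048 and 0.048 m and z of conker1 in the frame of catch_grip between -0.052 and 0.012 m) and (x of conker3 in the frame of catch_grip between -0.022 and 0.022 m and y of conker3 in the frame of catch_grip between -0.048 and 0.048 m and z of conker3 in the frame of catch_grip between -0.052 and 0.012 m)) or ((x of conker2 in the frame of catch_grip between -0.022 and 0.022 m and y of conker2 in the frame of catch_grip between -0.048 and 0.048 m and z of conker2 in the frame of catch_grip between -0.052 and 0.012 m) and (x of conker3 in the frame of catch_grip between -0.022 and 0.022 m and y of conker3 in the frame of catch_grip between -0.048 and 0.048 m and z of conker3 in the frame of catch_grip between -0.052 and 0.012 m))) and distance of catch_grip from where it was at the start of the episode below 0.008 m), for 0.2 s.
3. the cassette is lifted by the fingers with both catches pinched and at least two conkers in it (value of joint each of catch_left, catch_right above 0.0042 m and contact force between the fingers and cassette above 1 N and height (world z) of cassette above 0.06 m and (((x of conker1 in the frame of catch_grip between -0.022 and 0.022 m and y of conker1 in the frame of catch_grip between -0.048 and 0.048 m and z of conker1 in the frame of catch_grip between -0.052 and 0.012 m) and (x of conker2 in the frame of catch_grip between -0.022 and 0.022 m and y of conker2 in the frame of catch_grip between -0.048 and 0.048 m and z of conker2 in the frame of catch_grip between -0.052 and 0.012 m)) or ((x of conker1 in the frame of catch_grip between -0.022 and 0.022 m and y of conker1 in the frame of catch_grip between -0.048 and 0.048 m and z of conker1 in the frame of catch_grip between -0.052 and 0.012 m) and (x of conker3 in the frame of catch_grip between -0.022 and 0.022 m and y of conker3 in the frame of catch_grip between -0.048 and 0.048 m and z of conker3 in the frame of catch_grip between -0.052 and 0.012 m)) or ((x of conker2 in the frame of catch_grip between -0.022 and 0.022 m and y of conker2 in the frame of catch_grip between -0.048 and 0.048 m and z of conker2 in the frame of catch_grip between -0.052 and 0.012 m) and (x of conker3 in the frame of catch_grip between -0.022 and 0.022 m and y of conker3 in the frame of catch_grip between -0.048 and 0.048 m and z of conker3 in the frame of catch_grip between -0.052 and 0.012 m)))), for 0.2 s.
At the end, for the whole second after the job is handed in: Fingers hold the cassette, both catches in over 4.2 mm, underside over 90 mm above the table, within 15 degrees of level, under 30 mm/s, at least two conkers inside; the scoop stands down, its grip point under 85 mm high, upright within 17 degrees (value of joint each of catch_left, catch_right above 0.0042 m and contact force between the fingers and cassette above 1 N and height (world z) of cassette above 0.09 m and angle between cassette's own z axis and vertical below 0.26 rad and linear speed of cassette below 0.03 m/s and (((x of conker1 in the frame of catch_grip between -0.022 and 0.022 m and y of conker1 in the frame of catch_grip between -0.048 and 0.048 m and z of conker1 in the frame of catch_grip between -0.052 and 0.012 m) and (x of conker2 in the frame of catch_grip between -0.022 and 0.022 m and y of conker2 in the frame of catch_grip between -0.048 and 0.048 m and z of conker2 in the frame of catch_grip between -0.052 and 0.012 m)) or ((x of conker1 in the frame of catch_grip between -0.022 and 0.022 m and y of conker1 in the frame of catch_grip between -0.048 and 0.048 m and z of conker1 in the frame of catch_grip between -0.052 and 0.012 m) and (x of conker3 in the frame of catch_grip between -0.022 and 0.022 m and y of conker3 in the frame of catch_grip between -0.048 and 0.048 m and z of conker3 in the frame of catch_grip between -0.052 and 0.012 m)) or ((x of conker2 in the frame of catch_grip between -0.022 and 0.022 m and y of conker2 in the frame of catch_grip between -0.048 and 0.048 m and z of conker2 in the frame of catch_grip between -0.052 and 0.012 m) and (x of conker3 in the frame of catch_grip between -0.022 and 0.022 m and y of conker3 in the frame of catch_grip between -0.048 and 0.048 m and z of conker3 in the frame of catch_grip between -0.052 and 0.012 m))) and height (world z) of scoop_grip below 0.085 m and angle between scoop_grip's own z axis and vertical below 0.3 rad); the arm keeps its last pose, push and grip.
It fails at once if the mug is moved by more than 30 mm (distance of mug from where it was at the start of the episode above 0.03 m).
It fails at once if the toy van is moved by more than 30 mm (distance of toy_van from where it was at the start of the episode above 0.03 m).
It fails at once if the toy house is moved by more than 30 mm (distance of toy_house from where it was at the start of the episode above 0.03 m).
It fails at once if the glue jar is moved by more than 30 mm (distance of glue_jar from where it was at the start of the episode above 0.03 m).
It fails at once if the wood stick is moved by more than 30 mm (distance of wood_stick from where it was at the start of the episode above 0.03 m).
It also fails if it takes over 72 s, if anything falls off the work surface, if the arm or the gripper's body presses on something with over 40 N, if the wrist force passes 120 N, or if a joint passes its speed limit or range.

## Working session

There is one attempt and no reset: what is moved stays moved. The work goes in short steps, Python scripts to look and compute and a tool call to move; the robot and the scene stay as the last step left them, time stands still between calls to the robot, and variables do not carry over. Pictures are saved under pics/ and viewed, and the job is handed in when it is done.

Besides the shell and the picture viewer there is one more tool, called after ">>>" by a JSON object that holds its "fn" and its "kwargs", one argument or row to a line. send_rows: Moves the arm, as the interface text tells. Its arguments: {"type":"object","properties":{"motion":{"type":"array","items":{"type":"array"}},"hand":{"type":"number"}},"required":["motion"]}

```bash
ls; mkdir -p pics
python3 - <<'E'
from station import status, vision, nets, bot
import cv2, numpy as np
s=status.sense(); print(s)
for n in ["side","top","wrist"]:
    p,d=vision.read_camera(n); cv2.imwrite(f"pics/{n}0.png",p[:,:,::-1]); np.save(f"pics/{n}0.npy",d)
    c=vision.get_calibration(n); print(n,{k:np.round(np.array(v),4).tolist() for k,v in c.items() if not isinstance(v,str)})
print([a for a in dir(bot) if a[0]!='_'])
E
```

```text
pics
{'t': 0.0, 'joint_positions': array([ 1.37720542,  0.50183427, -0.42675313,  1.55145914,  0.22079408,
        1.13831095, -0.21031723]), 'dq': array([-0.00147281,  0.00109534, -0.00074457,  0.00058486, -0.0008203 ,
        0.00080576,  0.00120985]), 'effort': array([-3.57729505e-04, -5.69519627e+01, -5.81631750e+00, -2.80938631e+01,
        1.05334391e-02,  1.20979972e-02,  2.35635963e-05]), 'eef_pos': array([ 286.34620626, -582.80132818,  255.26065191]), 'tcp_rot': array([[-8.22307289e-04,  4.41072705e-01, -8.97470998e-01],
       [ 1.77927178e-03, -8.97469236e-01, -4.41073469e-01],
       [-9.99998079e-01, -1.95954275e-03, -4.67927239e-05]]), 'wrist_force': array([-0.7779042 ,  0.00651063, -0.58318236]), 'torque': array([-0.00142308,  0.01655599, -0.05574664]), 'finger_gap': 0.9954583395975682}
side {'K': [[434.9473, 0.0, 281.3396], [0.0, 434.9473, 207.3719], [0.0, 0.0, 1.0]], 'xyz': [460.1916, 727.0857, 871.3765], 'attitude': [[-0.9807, -0.1529, 0.1219], [-0.1948, 0.7078, -0.679], [0.0175, -0.6897, -0.7239]]}
top {'K': [[416.5015, 0.0, 272.9197], [0.0, 416.5015, 214.2328], [0.0, 0.0, 1.0]], 'xyz': [402.3794, 2.8973, 1135.4992], 'attitude': [[0.0033, -0.9842, 0.1768], [-1.0, -0.0026, 0.0043], [-0.0038, -0.1768, -0.9842]]}
wrist {'K': [[310.554, 0.0, 272.0932], [0.0, 310.554, 211.4507], [0.0, 0.0, 1.0]], 'T_tool_cam': [[-0.0001, -0.3132, 0.9497, -116.3132], [1.0, 0.0012, 0.0005, -0.7651], [-0.0013, 0.9497, 0.3132, -81.4492], [0.0, 0.0, 0.0, 1.0]]}
['PlanningError', 'tcp_to_tips']
```

View pics/top0.png

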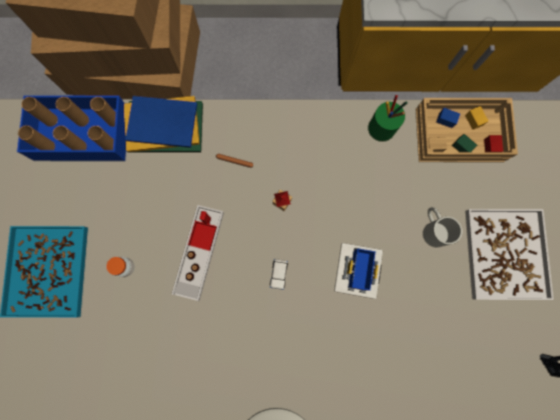

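View pics/side0.png

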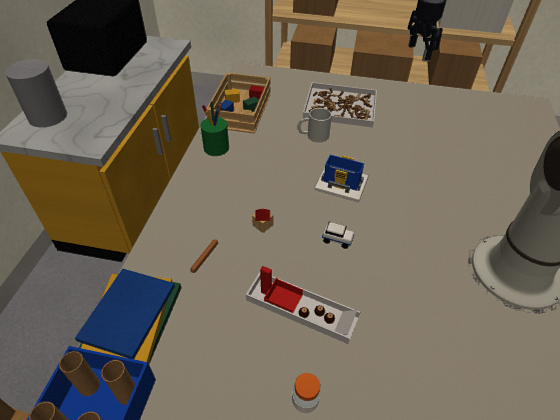

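View pics/wrist0.png

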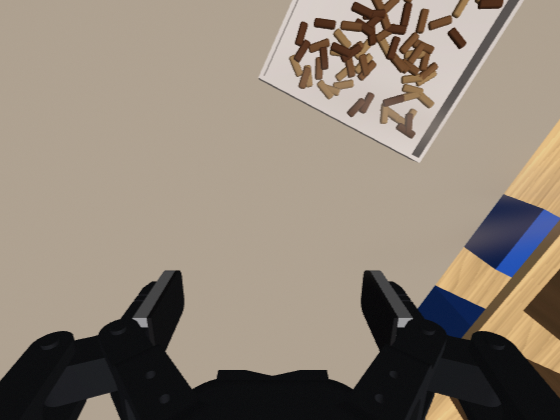

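```bash
cat > h.py <<'E'
from station import status, vision, nets, bot
import cv2, numpy as np
def cal(n,s=None):
    c=vision.get_calibration(n); K=np.array(c["K"])
    if n=="wrist":
        s=s or status.sense(); T=np.array(c["T_tool_cam"]); R=np.array(s["tcp_rot"])
        return K,R@T[:3,:3],R@T[:3,3]+np.array(s["eef_pos"])
    return K,np.array(c["attitude"]),np.array(c["xyz"])
def cloud(n,d,s=None):
    K,R,t=cal(n,s); v,u=np.mgrid[0:420,0:560]
    P=np.stack([(u-K[0,2])/K[0,0]*d,(v-K[1,2])/K[1,1]*d,d],-1)
    return P@R.T+t
def pix2z(n,u,v,z,s=None):
    K,R,t=cal(n,s); r=R@np.array([(u-K[0,2])/K[0,0],(v-K[1,2])/K[1,1],1]); return t+r*(z-t[2])/r[2]
def proj(n,P,s=None):
    K,R,t=cal(n,s); q=(np.asarray(P)-t)@R; q=q@K.T; return q[...,:2]/q[...,2:]
def crop(n,p,u0,u1,v0,v1,k,name): cv2.imwrite(name,cv2.resize(p[v0:v1,u0:u1,::-1],None,fx=k,fy=k,interpolation=cv2.INTER_CUBIC))
E
python3 - <<'E'
from h import *
for n in ["top","side"]:
    p,d=vision.read_camera(n); W=cloud(n,d)
    print(n,'table z',np.median(W[...,2][(W[...,2]>-30)&(W[...,2]<10)]))
    for t in ["conker1","scoop_grip","ramp_foot","cassette_mouth","catch_left","cassette","toy_van","toy_house","glue_jar","mug","wood_stick"]:
        for r in nets.outline_of(n,t)[:4]:
            m=r["mask"]; P=W[m&(d>0)]
            if r["p"]>.2: print(t,round(r["p"],2),np.round(r["xy"],1),m.sum(),'med',np.round(np.median(P,0)),'lo',np.round(np.percentile(P,2,0)),'hi',np.round(np.percentile(P,98,0)))
    if n=="top": crop(n,p,160,400,190,310,3.3,"pics/topc.png")
    else: crop(n,p,230,390,140,350,2.8,"pics/sidec.png")
E
```

```text
top table z 1.9493793558579
scoop_grip 0.8 [204.3 233.5] 739 med [553. 197.   8.] lo [511. 168.   3.] hi [594. 232.  97.]
ramp_foot 0.57 [196.1 263.4] 1649 med [463. 215.   7.] lo [381. 156.   1.] hi [617. 264.  32.]
ramp_foot 0.44 [188.6 281.7] 49 med [433. 226.  26.] lo [425. 219.  18.] hi [443. 236.  32.]
cassette_mouth 0.86 [359.8 268.5] 1029 med [ 454. -227.   35.] lo [ 404. -252.   12.] hi [ 502. -186.   81.]
cassette_mouth 0.6 [441.  229.7] 1059 med [ 556. -439.   45.] lo [ 516. -468.    1.] hi [ 609. -399.   88.]
catch_left 0.46 [348.7 263.5] 48 med [ 458. -187.   74.] lo [ 445. -190.   31.] hi [ 470. -183.   82.]
cassette 0.67 [364.4 269.6] 1020 med [ 453. -228.   38.] lo [ 404. -252.   12.] hi [ 501. -186.   81.]
toy_van 0.92 [277.3 275.9] 437 med [441.  -6.  44.] lo [405. -25.   1.] hi [480.  15.  51.]
toy_house 0.52 [279.2 202.4] 276 med [634. -14.  46.] lo [616. -35.   1.] hi [660.   8.  64.]
glue_jar 0.91 [117.7 268.9] 463 med [457. 398.  74.] lo [435. 382.   5.] hi [481. 427.  80.]
mug 0.56 [439.3 228.7] 1038 med [ 556. -439.   45.] lo [ 516. -468.    2.] hi [ 609. -39
[... 975 characters left out ...]
 -250.   18.] hi [ 504. -183.   80.]
toy_van 0.95 [335.8 236.4] 543 med [446.   7.  32.] lo [409. -18.   2.] hi [480.  17.  48.]
toy_van 0.63 [329.7 317. ] 86 med [437. 235.  24.] lo [427. 224.  16.] hi [447. 242.  30.]
toy_house 0.9 [264.1 217. ] 364 med [639.  -3.  40.] lo [619. -25.   7.] hi [666.  11.  60.]
glue_jar 0.74 [306.9 394.2] 856 med [461. 421.  74.] lo [439. 390.  15.] hi [482. 434.  78.]
mug 0.64 [318.1 120.9] 746 med [ 555. -409.   56.] lo [ 519. -469.    6.] hi [ 613. -397.   87.]
wood_stick 0.7 [338.3 176.9] 136 med [ 460. -186.   61.] lo [ 445. -191.   37.] hi [ 476. -181.   79.]
wood_stick 0.55 [206.2 253.3] 213 med [757. 121.  15.] lo [741.  75.   6.] hi [773. 169.  19.]
```

View pics/topc.png

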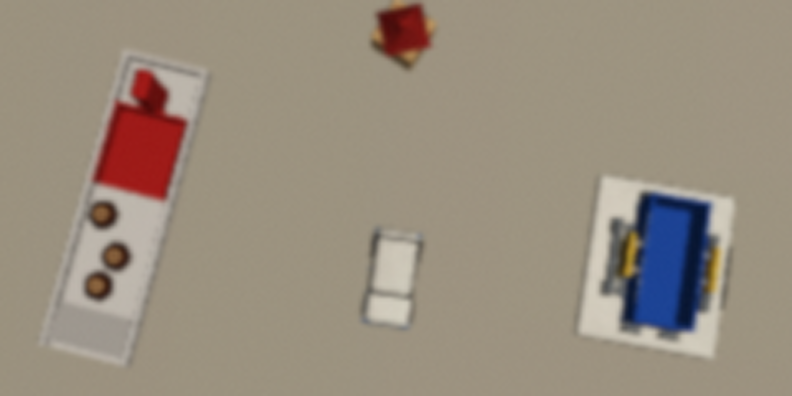

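View pics/sidec.png

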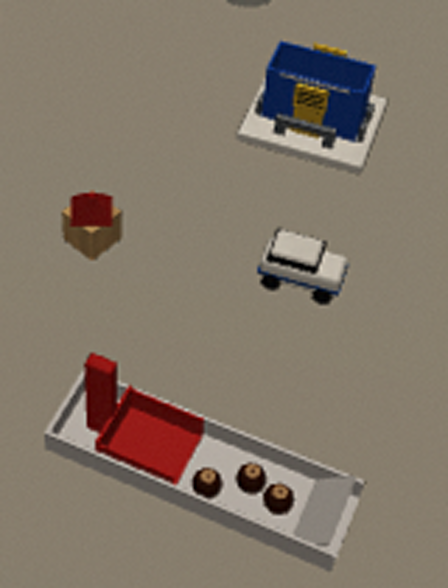

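Run:
```python
from h import *
for n in ["top","side"]:
    d=np.load(f"pics/{n}0.npy"); p=cv2.imread(f"pics/{n}0.png")[:,:,::-1].astype(int); W=cloud(n,d)
    r,g,b=p[...,0],p[...,1],p[...,2]; ok=d>0
    X,Y,Z=W[...,0],W[...,1],W[...,2]
    near=ok&(X>370)&(X<640)&(Y>130)&(Y<290)
    def rect(m,nm):
        P=W[m]; 
        if len(P)<4: print(nm,len(P)); return
        (c,s,a)=cv2.minAreaRect(P[:,:2].astype(np.float32)); print(n,nm,len(P),'c',np.round(c,1),'size',np.round(s,1),'ang',round(a,1),'z',np.round(np.percentile(P[:,2],[5,50,95]),1))
    rect(near&(Z>15)&(Z<32)&(abs(r-g)<40),'trough rim')
    red=near&(r>100)&(g<60)
    rect(red&(Z>86),'handle top'); rect(red&(Z<40),'bowl'); rect(red&(Z<12),'bowl floor'); rect(red&(Z>22)&(Z<40),'bowl rim')
    cs=ok&(X>380)&(X<530)&(Y>-290)&(Y<-150)
    blue=(b>r+40)
    rect(cs&blue&(Z>70),'cass rim'); rect(cs&(r>g)&(g>b+60)&(Z>40),'yellow'); rect(cs&(Z>6),'dock all'); rect(cs&(Z>4)&(Z<30)&(abs(r-b)<40),'dock base')
    con=near&(r<130)&(r-b>15)&(g>20)&(Z>10)&(Z<40)&~red
    k,l,st,ce=cv2.connectedComponentsWithStats(con.astype(np.uint8))
    for i in range(1,k):
        if st[i,4]>15: P=W[l==i]; print('con',ce[i].round(1),st[i,4],np.median(P,0).round(1),np.percentile(P,95,0).round(1), pix2z(n,*ce[i],15).round(1))
```

```text
top trough rim 786 c [499.2 210.4] size [ 73.5 245.9] ang 75.9 z [16.7 24.9 29.9]
top handle top 38 c [584.3 186.1] size [10.5 20.2] ang 77.9 z [90.3 95.4 99.9]
top bowl 534 c [553.7 196. ] size [59.5 82.9] ang 75.2 z [ 3.5  7.2 30.9]
top bowl floor 439 c [544.6 201.8] size [52.9 62. ] ang 75.4 z [ 3.3  6.7 10.2]
top bowl rim 68 c [553.6 195.7] size [58.9 82.9] ang 75.2 z [22.2 29.7 38. ]
top cass rim 171 c [ 452.9 -219.7] size [ 47.6 100.2] ang 80.8 z [71.6 78.6 82.8]
top yellow 48 c [ 452.8 -220.2] size [69.3 28.3] ang 79.5 z [68.8 78.5 81. ]
top dock all 2115 c [ 454.7 -219. ] size [135.4 147.4] ang 88.4 z [10.5 16.3 79.1]
top dock base 1061 c [ 454.6 -219.8] size [149.5 139.1] ang 0.2 z [ 4.9 13.4 18.5]
con [190.7 254.8] 59 [491.  226.2  25.8] [501.7 236.   31.6] [492.4 228.5  15. ]
con [194.7 267.6] 56 [456.7 213.9  25.8] [467.1 224.   30. ] [458.2 216.5  15. ]
con [189.4 276.3] 52 [434.3 228.   24.6] [443.6 236.2  29.9] [435.1 229.9  15. ]
side trough rim 1183 c [500.9 211. ] size [ 75.9 247. ] ang 76.3 z [15.9 22.9 28.8]
side handle top 46 c [588. 188.] size [12.1 22.4] ang 77.4 z [93.6 95.7 97.1]
side bowl 528 c [555.2 197.5] size [61.2 87. ] ang 75.1 z [ 3.3  6.  31.5]
side bowl floor 467 c [551.8 190.2] size [48.  87.4] ang 70.7 z [3.2 5.8 8.2]
side bowl rim 60 c [547.8 199.5] size [61.2 71.7] ang 75.1 z [27.8 31.4 35.8]
side cass rim 189 c [ 453.9 -219.5] size [ 52.4 100.1] ang 79.1 z [70.6 76.2 80.3]
side yellow 48 c [ 455.5 -218. ] size [72.4 31.3] ang 77.7 z [41.8 76.5 79.1]
side dock all 1662 c [ 456.5 -219.2] size [115.8 136.8] ang 79.9 z [10.2 39.4 77.8]
side dock base 624 c [ 455.2 -218.6] size [147.5 135. ] ang 0.4 z [ 5.3 12.7 25.4]
con [276.6 305.4] 30 [555.2 227.7  21.5] [585.5 236.1  25.6] [555.7 223.4  15. ]
```

```bash
cat >> h.py <<'E'
import json
def pose(s=None):
    s=s or status.sense(); R=np.array(s["tcp_rot"]); return np.array(s["eef_pos"]),np.arctan2(R[1,1],R[0,1])
def plan(p1,a1,n,p0=None,a0=None,dec=2):
    """print rows from current pose to p1 (mm), tool y yaw a1 (rad)"""
    if p0 is None: p0,a0=pose()
    p0=np.array(p0,float);p1=np.array(p1,float); da=(a1-a0+np.pi)%(2*np.pi)-np.pi if abs(a1-a0)>np.pi else a1-a0
    p=p0.copy();a=a0; out=[]
    for i in range(1,n+1):
        tgt=p0+(p1-p0)*i/n; y=np.array([np.cos(a),np.sin(a),0]); z=np.array([np.sin(a),-np.cos(a),0]); x=np.array([0,0,-1])
        e=tgt-p; r=[round(float(e@v)/10,dec) for v in (x,y,z)]; th=round(-(a0+da*i/n-a),3)
        p=p+10*(r[0]*x+r[1]*y+r[2]*z); a-=th; out.append([r,th])
    for i in range(0,n,5): print(json.dumps(out[i:i+5]))
    print('end',p.round(1),round(a,3)); return p,a
E
python3 -c "
from h import *
plan([586,187,180],np.radians(75.4),22,dec=1)"
```

```text
[[[0.3, -2.5, -2.8], -0.11], [[0.4, -2.3, -3.0], -0.111], [[0.3, -1.8, -3.2], -0.11], [[0.4, -1.5, -3.5], -0.111], [[0.3, -1.2, -3.6], -0.11]]
[[[0.4, -0.7, -3.7], -0.111], [[0.3, -0.3, -3.7], -0.11], [[0.4, 0.1, -3.8], -0.111], [[0.3, 0.6, -3.7], -0.11], [[0.4, 0.9, -3.6], -0.111]]
[[[0.3, 1.3, -3.5], -0.11], [[0.4, 1.7, -3.4], -0.11], [[0.3, 2.1, -3.1], -0.111], [[0.4, 2.4, -2.9], -0.11], [[0.3, 2.7, -2.6], -0.111]]
[[[0.4, 3.0, -2.3], -0.11], [[0.3, 3.2, -2.0], -0.111], [[0.3, 3.4, -1.6], -0.11], [[0.4, 3.5, -1.2], -0.111], [[0.3, 3.7, -0.8], -0.11]]
[[[0.4, 3.7, -0.4], -0.11], [[0.3, 3.8, 0.1], -0.111]]
end [586.5 186.9 180.3] 1.316
```

>>> {"fn": "send_rows", "kwargs": {
  "motion": [
    [[0.3, -2.5, -2.8], -0.11],
    [[0.4, -2.3, -3.0], -0.11],
    [[0.3, -1.8, -3.2], -0.11],
    [[0.4, -1.5, -3.5], -0.11],
    [[0.3, -1.2, -3.6], -0.11]
  ],
  "hand": 5
}}

```text
t: 1.77
eef_pos: [355.1, -406.4, 239.2]
tcp_rot: [[0.0, 0.848, -0.53], [-0.0, -0.53, -0.848], [-1.0, 0.0, 0.0]]
wrist_force: [0.8, 0.6, -0.4]
finger_gap: 0.588
```

>>> {"fn": "send_rows", "kwargs": {
  "motion": [
    [[0.4, -0.7, -3.7], -0.11],
    [[0.3, -0.3, -3.7], -0.11],
    [[0.4, 0.1, -3.8], -0.11],
    [[0.3, 0.6, -3.7], -0.11],
    [[0.4, 0.9, -3.6], -0.11]
  ]
}}

```text
t: 2.18
eef_pos: [424.2, -232.2, 221.7]
tcp_rot: [[0.001, 1.0, -0.009], [-0.001, -0.009, -1.0], [-1.0, 0.001, 0.001]]
wrist_force: [1.5, 0.2, -1.1]
finger_gap: 0.589
```

>>> {"fn": "send_rows", "kwargs": {
  "motion": [
    [[0.3, 1.3, -3.5], -0.11],
    [[0.4, 1.7, -3.4], -0.11],
    [[0.3, 2.1, -3.1], -0.11],
    [[0.4, 2.4, -2.9], -0.11],
    [[0.3, 2.7, -2.6], -0.11]
  ]
}}

```text
t: 2.6
eef_pos: [493.1, -57.5, 204.5]
tcp_rot: [[0.001, 0.857, 0.515], [-0.001, 0.515, -0.857], [-1.0, 0.0, 0.001]]
wrist_force: [1.3, -0.9, -0.2]
finger_gap: 0.589
```

>>> {"fn": "send_rows", "kwargs": {
  "motion": [
    [[0.4, 3.0, -2.3], -0.11],
    [[0.3, 3.2, -2.0], -0.11],
    [[0.3, 3.4, -1.6], -0.11],
    [[0.4, 3.5, -1.2], -0.11],
    [[0.3, 3.7, -0.8], -0.11]
  ]
}}

```text
t: 3.02
eef_pos: [562.1, 117.2, 187.1]
tcp_rot: [[0.0, 0.462, 0.887], [-0.001, 0.887, -0.462], [-1.0, -0.0, 0.0]]
wrist_force: [1.3, -0.4, 0.3]
finger_gap: 0.581
```

>>> {"fn": "send_rows", "kwargs": {
  "motion": [
    [[0.1, 3.7, -0.3], -0.11],
    [[0, 3.7, 0.1], -0.11],
    [[0, 0, 0], -0.01]
  ]
}}

```text
t: 3.27
eef_pos: [591.1, 193.3, 187.0]
tcp_rot: [[0.002, 0.239, 0.971], [0.008, 0.971, -0.239], [-1.0, 0.008, -0.0]]
wrist_force: [-0.2, 0.8, 1.2]
finger_gap: 0.583
```

Run:
```python
from h import *
s=status.sense(); print(s['t'],s['eef_pos'],np.degrees(pose(s)[1]),s['joint_positions'].round(2))
p,d=vision.read_camera("wrist"); cv2.imwrite("pics/w1.png",p[:,:,::-1])
W=cloud("wrist",d,s); r,g=p[...,0].astype(int),p[...,1].astype(int)
m=(r>80)&(g<50)&(W[...,2]>85)&(W[...,2]<105); P=W[m]; print(len(P),cv2.minAreaRect(P[:,:2].astype(np.float32)),np.median(P[:,2]))
m=(r>80)&(g<50)&(W[...,2]<86); P=W[m]; print(len(P),cv2.minAreaRect(P[:,:2].astype(np.float32)),np.median(P[:,2]))
```

```text
3.2667 [591.0587669  193.31750263 187.04513309] 76.1472395278153 [ 0.34  0.72 -1.02  1.68  0.66  1.13  0.47]
547 ((587.895751953125, 190.4697723388672), (12.457605361938477, 23.28915786743164), 75.6797866821289) 93.46018196731143
6834 ((613.2265625, 152.92575073242188), (195.63246154785156, 339.48748779296875), 36.61769104003906) 4.446377035048727
```

View pics/w1.png

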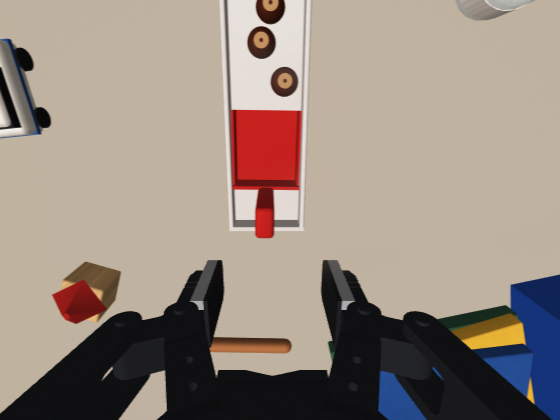

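```bash
python3 -c "
from h import *
print(pose());plan([587.3,189,81],np.radians(75.5),5)"
```

```text
(array([590.35301266, 189.72704714, 186.52514382]), np.float64(1.3238194444441858))
[[[2.11, -0.03, -0.06], 0.001], [[2.11, -0.03, -0.05], 0.001], [[2.11, -0.03, -0.06], 0.002], [[2.11, -0.03, -0.05], 0.001], [[2.11, -0.03, -0.06], 0.001]]
end [587.3 189.   81. ] 1.318
```

Run:
```python
from h import *
for i in range(2):
    s=status.sense(); print(s['eef_pos'].round(1),np.degrees(pose(s)[1]).round(2))
    p,d=vision.read_camera("wrist")
    W=cloud("wrist",d,s); r,g=p[...,0].astype(int),p[...,1].astype(int)
    m=(r>80)&(g<50)&(W[...,2]>85)&(W[...,2]<105); P=W[m]; print(len(P),cv2.minAreaRect(P[:,:2].astype(np.float32)))
```

```text
[590.4 189.7 186.5] 75.85
544 ((587.7900390625, 190.46603393554688), (12.29873275756836, 22.996612548828125), 77.34406280517578)
[590.2 186.5 186.1] 75.56
563 ((587.7279052734375, 190.40704345703125), (12.40109634399414, 22.76229476928711), 75.47834014892578)
```

>>> {"fn": "send_rows", "kwargs": {
  "motion": [
    [[0, 0, 0], 0],
    [[0, 0, 0], 0]
  ]
}}

```text
t: 3.58
eef_pos: [590.8, 181.9, 186.2]
tcp_rot: [[0.0, 0.255, 0.967], [-0.002, 0.967, -0.255], [-1.0, -0.002, 0.0]]
wrist_force: [0.2, 0.5, 0.1]
finger_gap: 0.588
```

```bash
python3 -c "
from h import *
print(pose());plan([587.7,190,81],np.radians(75.5),5)"
```

```text
(array([590.77295147, 181.86413364, 186.19747521]), np.float64(1.3128212274889417))
[[[2.1, 0.14, -0.1], -0.001], [[2.11, 0.14, -0.1], -0.001], [[2.1, 0.15, -0.1], -0.001], [[2.11, 0.14, -0.1], -0.001], [[2.1, 0.14, -0.1], -0.001]]
end [587.7 190.   81. ] 1.318
```

>>> {"fn": "send_rows", "kwargs": {
  "motion": [
    [[1.5, 0.14, -0.1], 0],
    [[1.5, 0.14, -0.1], 0],
    [[1.0, 0.15, -0.1], 0],
    [[0, 0.1, 0], 0],
    [[0, 0, 0], 0]
  ]
}}

```text
t: 4.0
eef_pos: [588.2, 189.9, 145.0]
tcp_rot: [[-0.002, 0.252, 0.968], [-0.0, 0.968, -0.252], [-1.0, -0.001, -0.002]]
wrist_force: [0.8, 0.4, 0.3]
finger_gap: 0.588
```

```bash
python3 -c "
from h import *
vision.read_camera('wrist');print(pose());plan([587.7,190,81],np.radians(75.5),5)"
```

```text
(array([588.72920874, 190.23558694, 145.90646723]), np.float64(1.3164413165643127))
[[[1.3, -0.01, -0.02], -0.0], [[1.3, -0.01, -0.02], -0.001], [[1.29, -0.01, -0.02], 0.0], [[1.3, -0.01, -0.01], -0.0], [[1.3, -0.01, -0.02], -0.0]]
end [587.7 190.   81. ] 1.317
```

>>> {"fn": "send_rows", "kwargs": {
  "motion": [
    [[1.7, 0, -0.03], 0],
    [[1.7, 0, -0.03], 0],
    [[1.7, 0, -0.03], 0],
    [[1.0, 0, 0], 0],
    [[0.4, 0, 0], 0]
  ]
}}

```text
t: 4.47
eef_pos: [586.8, 189.5, 78.7]
tcp_rot: [[-0.003, 0.252, 0.968], [-0.001, 0.968, -0.252], [-1.0, -0.002, -0.003]]
wrist_force: [-0.6, -1.0, -0.0]
finger_gap: 0.586
```

>>> {"fn": "send_rows", "kwargs": {
  "motion": [
    [[0, 0, 0], 0],
    [[0, 0, 0], 0],
    [[0, 0, 0], 0],
    [[0, 0, 0], 0],
    [[0, 0, 0], 0]
  ],
  "hand": 0.5
}}

```text
t: 4.88
eef_pos: [588.6, 190.3, 82.0]
tcp_rot: [[0.001, 0.252, 0.968], [0.0, 0.968, -0.252], [-1.0, 0.001, 0.001]]
wrist_force: [0.2, -0.3, -0.8]
finger_gap: 0.155
```

Run:
```python
from h import *
s=status.sense(); print(s['eef_pos'].round(1),np.degrees(pose(s)[1]).round(2),s['finger_gap'],s['wrist_force'])
for n in ["wrist","side"]:
    p,d=vision.read_camera(n); 
    if n=="wrist": cv2.imwrite("pics/w2.png",p[:,:,::-1])
    else: crop(n,p,230,390,220,350,4,"pics/s2.png")
```

```text
[588.6 190.3  82. ] 75.39 0.15546303963376207 [ 0.21190337 -0.27316904 -0.84744198]
```

View pics/w2.png

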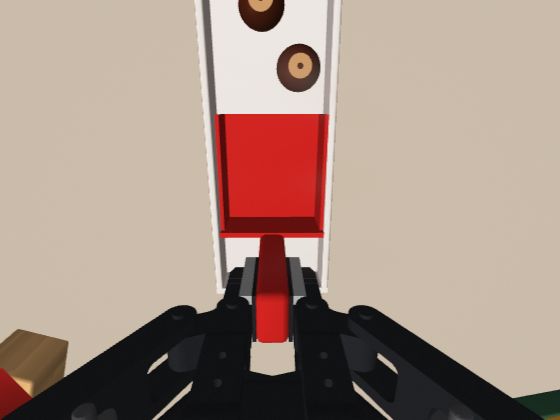

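View pics/s2.png

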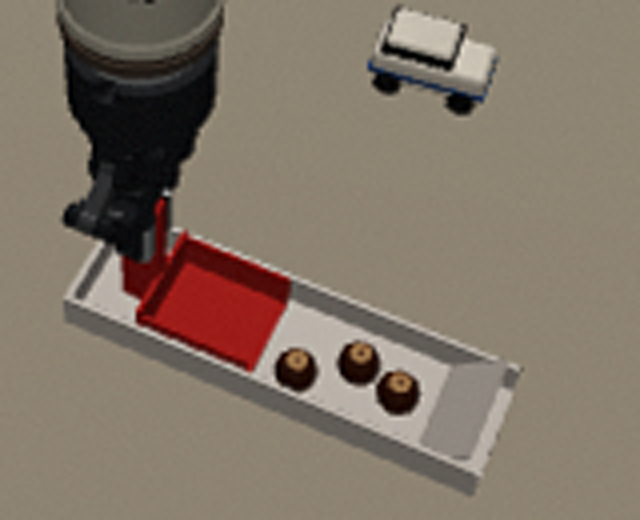

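>>> {"fn": "send_rows", "kwargs": {
  "motion": [
    [[-0.15, 0, 0.3], 0],
    [[0, 0, 0.5], 0],
    [[0, 0, 0.5], 0],
    [[0, 0, 0.3], 0],
    [[0, 0, 0], 0]
  ]
}}

```text
t: 5.4
eef_pos: [604.7, 185.7, 82.8]
tcp_rot: [[0.0, 0.253, 0.967], [0.0, 0.967, -0.253], [-1.0, 0.0, 0.0]]
wrist_force: [-0.7, -0.4, -0.4]
finger_gap: 0.157
```

>>> {"fn": "send_rows", "kwargs": {
  "motion": [
    [[0, 0, 0.1], 0],
    [[0, 0, 0.1], 0],
    [[0, 0, 0.1], 0],
    [[0, 0, 0], 0]
  ]
}}

```text
t: 5.73
eef_pos: [605.5, 185.8, 82.7]
tcp_rot: [[-0.002, 0.251, 0.968], [-0.0, 0.968, -0.251], [-1.0, -0.001, -0.002]]
wrist_force: [-2.9, -0.1, 0.9]
finger_gap: 0.153
```

```bash
cat >> h.py <<'E'
def tilt(name=None):
    """scoop tilt from wrist cam: fit floor plane & lip"""
    s=status.sense(); p,d=vision.read_camera("wrist"); K,_,_=cal("wrist",s)
    T=np.array(vision.get_calibration("wrist")["T_tool_cam"])
    v,u=np.mgrid[0:420,0:560]; P=np.stack([(u-K[0,2])/K[0,0]*d,(v-K[1,2])/K[1,1]*d,d],-1)@T[:3,:3].T+T[:3,3]
    r,g=p[...,0].astype(int),p[...,1].astype(int)
    red=(r>60)&(g<r*.35)&(d>0)
    fl=red&(abs(P[...,1])<24)&(P[...,2]<-22)&(P[...,2]>-80)&(P[...,0]>45)
    Q=P[fl]; 
    for _ in range(4):
        A=np.c_[Q[:,2],Q[:,1],np.ones(len(Q))]; c=np.linalg.lstsq(A,Q[:,0],rcond=None)[0]; e=Q[:,0]-A@c; Q=Q[abs(e)<max(1.5,2*e.std())]
    # tool x is down: front (z negative) up => x smaller at negative z => slope dx/dz>0
    print('tilt deg',np.degrees(np.arctan(c[0])).round(2),'n',len(Q),'floor depth at grip',c[2].round(1),'lip z',np.percentile(Q[:,2],.5).round(1),'rows',np.where(fl.any(1))[0][[0,-1]])
    if name: cv2.imwrite(name,p[:,:,::-1])
    return p,d,P
E
python3 - <<'E'
from h import *
print(status.sense()['wrist_force'],pose()); tilt("pics/w3.png")
E
```

```text
[-2.87458319 -0.06455202  0.91260629] (array([605.53385068, 185.75736897,  82.6579453 ]), np.float64(1.3166266101919764))
tilt deg 0.19 n 6696 floor depth at grip 77.9 lip z -77.4 rows [114 203]
```

>>> {"fn": "send_rows", "kwargs": {
  "motion": [
    [[0, 0, 0.15], 0],
    [[0, 0, 0.15], 0],
    [[0, 0, 0], 0]
  ]
}}

```text
t: 6.03
eef_pos: [606.1, 185.8, 82.5]
tcp_rot: [[-0.006, 0.25, 0.968], [-0.0, 0.968, -0.25], [-1.0, -0.002, -0.006]]
wrist_force: [-8.7, 0.3, 6.3]
finger_gap: 0.157
```

>>> {"fn": "send_rows", "kwargs": {
  "motion": [
    [[0, 0, 0.15], 0],
    [[0, 0, 0.15], 0],
    [[0, 0, 0], 0]
  ]
}}

```text
t: 6.28
eef_pos: [607.6, 185.5, 82.3]
tcp_rot: [[-0.008, 0.25, 0.968], [-0.0, 0.968, -0.25], [-1.0, -0.002, -0.008]]
wrist_force: [-12.4, 1.4, 7.1]
finger_gap: 0.156
```

Run:
```python
from h import *
print(status.sense()['wrist_force'],pose()); tilt("pics/w4.png")
```

```text
[-12.41069407   1.39756845   7.12281403] (array([607.62044561, 185.52007837,  82.34103166]), np.float64(1.3184890893838268))
tilt deg 1.49 n 7027 floor depth at grip 77.9 lip z -79.1 rows [111 204]
```

>>> {"fn": "send_rows", "kwargs": {
  "motion": [
    [[-0.1, 0, 0.1], 0],
    [[0, 0, 0.1], 0],
    [[0, 0, 0], 0],
    [[0, 0, -0.3], 0],
    [[0, 0, 0], 0]
  ]
}}

```text
t: 6.75
eef_pos: [608.9, 184.9, 82.8]
tcp_rot: [[-0.004, 0.25, 0.968], [0.0, 0.968, -0.25], [-1.0, -0.001, -0.004]]
wrist_force: [-6.5, 1.9, -1.8]
finger_gap: 0.158
```

Run:
```python
from h import *
print(status.sense()['wrist_force'],pose()); tilt("pics/w5.png")
```

```text
[-6.49496546  1.91815722 -1.82441182] (array([608.89804468, 184.93883308,  82.8458818 ]), np.float64(1.317697406545537))
tilt deg 2.93 n 7156 floor depth at grip 78.0 lip z -79.7 rows [110 204]
```

>>> {"fn": "send_rows", "kwargs": {
  "motion": [
    [[-0.05, 0, -0.4], 0],
    [[0, 0, -0.8], 0],
    [[0, 0, -0.9], 0],
    [[0, 0, -0.9], 0],
    [[0, 0, -0.9], 0]
  ]
}}

```text
t: 7.22
eef_pos: [573.1, 194.2, 84.7]
tcp_rot: [[0.001, 0.252, 0.968], [0.0, 0.968, -0.252], [-1.0, 0.0, 0.001]]
wrist_force: [-0.2, -0.1, -0.9]
finger_gap: 0.158
```

>>> {"fn": "send_rows", "kwargs": {
  "motion": [
    [[0, 0, -0.9], 0],
    [[0, 0, -0.9], 0],
    [[0, 0, -0.9], 0],
    [[0, 0, -0.8], 0],
    [[0, 0, -0.4], 0]
  ]
}}

```text
t: 7.63
eef_pos: [534.4, 204.3, 84.4]
tcp_rot: [[-0.0, 0.251, 0.968], [-0.0, 0.968, -0.251], [-1.0, -0.0, -0.0]]
wrist_force: [-0.8, 0.1, 0.2]
finger_gap: 0.155
```

>>> {"fn": "send_rows", "kwargs": {
  "motion": [
    [[0, 0, -0.1], 0],
    [[0, 0, 0], 0],
    [[0, 0, 0], 0]
  ]
}}

```text
t: 7.88
eef_pos: [535.5, 203.9, 84.4]
tcp_rot: [[0.001, 0.252, 0.968], [-0.0, 0.968, -0.252], [-1.0, 0.0, 0.001]]
wrist_force: [0.2, 0.1, 0.1]
finger_gap: 0.155
```

Run:
```python
from h import *
print(status.sense()['wrist_force'],pose()); tilt("pics/w6.png")
```

```text
[0.15864395 0.07250899 0.09535591] (array([535.47010426, 203.89300506,  84.36928798]), np.float64(1.3155859476645824))
tilt deg 2.68 n 7175 floor depth at grip 77.9 lip z -79.7 rows [110 204]
```

View pics/w6.png

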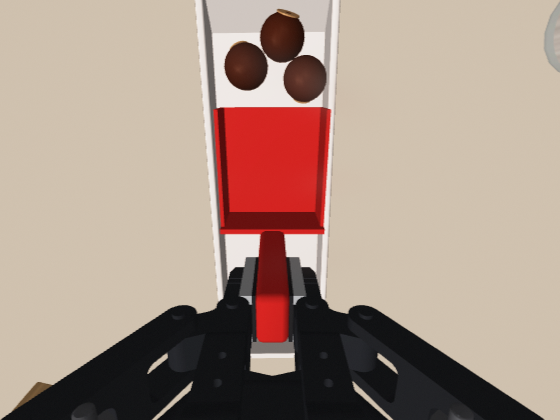

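Run:
```python
from h import *
ax=np.array([.97,-.242,0])
s=status.sense();c=np.array([500,210.7,0])
for u,v,z in [(225,33,3),(318,33,3),(272,109,9)]: 
    q=pix2z("wrist",u,v,z,s); print(q.round(1),((q-c)@ax).round(1))
p,d=vision.read_camera("wrist"); W=cloud("wrist",d,s)
A=(W-c)@ax
for v in range(0,100,6): print(v,A[v,218:226].mean().round(1),W[v,218:226,2].mean().round(1),'|',A[v,316:324].mean().round(1),W[v,316:324,2].mean().round(1))
print(pose())
```

```text
[412.2 209.8   3. ] -85.0
[425.4 260.5   3. ] -84.5
[458.2 225.2   9. ] -44.1
0 -97.6 14.6 | -97.4 13.5
6 -95.7 11.8 | -95.4 11.2
12 -93.5 9.6 | -93.2 8.9
18 -91.3 7.4 | -91.0 6.5
24 -89.0 4.9 | -88.6 4.5
30 -86.5 2.9 | -86.1 2.2
36 -83.6 2.4 | -83.2 1.7
42 -80.7 1.6 | -80.1 1.9
48 -77.6 1.8 | -77.1 1.3
54 -74.5 1.6 | -74.0 1.6
60 -71.2 3.4 | -69.6 11.1
66 -67.9 3.8 | -65.4 21.3
72 -65.0 1.6 | -62.3 22.9
78 -61.7 1.8 | -59.4 23.2
84 -58.5 1.6 | -56.5 22.5
90 -55.1 1.6 | -53.7 18.0
96 -51.8 1.7 | -51.1 5.8
(array([535.51594791, 203.85786279,  84.3062192 ]), np.float64(1.3152295120013517))
```

>>> {"fn": "send_rows", "kwargs": {
  "motion": [
    [[0.1, 0, -0.9], 0],
    [[0, 0, -1.2], 0],
    [[0, 0, -1.2], 0],
    [[-0.5, 0, -1.2], 0],
    [[-1.2, 0, -1.2], 0]
  ]
}}

```text
t: 8.4
eef_pos: [476.7, 218.4, 99.5]
tcp_rot: [[-0.003, 0.251, 0.968], [-0.001, 0.968, -0.251], [-1.0, -0.002, -0.003]]
wrist_force: [-0.1, -0.4, -0.8]
finger_gap: 0.161
```

>>> {"fn": "send_rows", "kwargs": {
  "motion": [
    [[-1.2, 0, -1.2], 0],
    [[-1.2, 0, -1.2], 0],
    [[-1.0, 0, -1.2], 0],
    [[-0.8, 0, -1.0], 0],
    [[-0.6, 0, -0.8], 0]
  ]
}}

```text
t: 8.82
eef_pos: [425.6, 232.7, 149.1]
tcp_rot: [[0.0, 0.25, 0.968], [-0.0, 0.968, -0.25], [-1.0, -0.0, 0.0]]
wrist_force: [-0.3, -1.0, -0.9]
finger_gap: 0.16
```

>>> {"fn": "send_rows", "kwargs": {
  "motion": [
    [[-0.4, 0, -0.6], 0],
    [[-0.2, 0, -0.4], 0],
    [[0, 0, -0.2], 0],
    [[0, 0, 0], 0]
  ]
}}

```text
t: 9.15
eef_pos: [415.7, 234.9, 154.1]
tcp_rot: [[-0.0, 0.252, 0.968], [-0.0, 0.968, -0.252], [-1.0, -0.0, -0.0]]
wrist_force: [0.7, -0.2, -1.0]
finger_gap: 0.159
```

Run:
```python
from h import *
print(status.sense()['wrist_force'],pose()); tilt("pics/w7.png")
p,d=vision.read_camera("side"); crop("side",p,230,390,200,350,4,"pics/s7.png")
```

```text
[ 0.71288765 -0.22452686 -1.02933149] (array([415.66480529, 234.9180101 , 154.13371931]), np.float64(1.3160211813431566))
tilt deg 2.59 n 4003 floor depth at grip 77.8 lip z -79.7 rows [110 211]
```

View pics/w7.png

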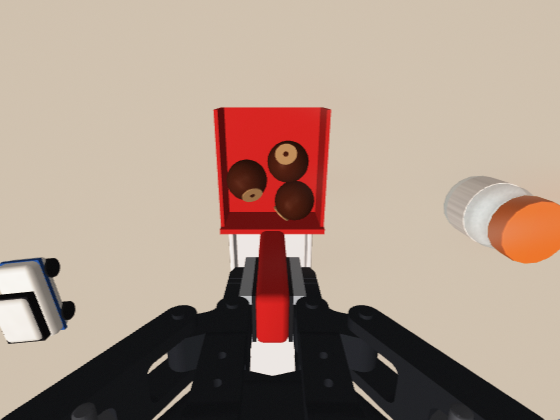

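```bash
cat >> h.py <<'E'
def emit(Ps,As,p0,a0,dec=2):
    p=np.array(p0,float);a=a0;out=[]
    for t,at in zip(Ps,As):
        y=np.array([np.cos(a),np.sin(a),0]); z=np.array([np.sin(a),-np.cos(a),0]); x=np.array([0,0,-1])
        e=np.array(t)-p; r=[round(float(e@v)/10,dec) for v in (x,y,z)]; th=round(-(at-a),dec+1)
        p=p+10*(r[0]*x+r[1]*y+r[2]*z); a-=th; out.append([r,th])
    for i in range(0,len(out),5): print(json.dumps(out[i:i+5]))
    print('end',p.round(1),np.degrees(a).round(2))
E
python3 - <<'E'
from h import *
p0,a0=pose(); print(p0,a0)
from scipy.interpolate import PchipInterpolator as PI
v=np.concatenate([np.linspace(4,20,5),np.full(28,20.),np.linspace(20,2,9)]); s=np.cumsum(v); f=s/s[-1]; n=len(v)
ss=lambda t:(lambda u:u*u*(3-2*u))(np.clip(t,0,1))
y=p0[1]+(-443-p0[1])*f; x=PI([0,.2,.5,.8,1],[p0[0],445,480,445,413])(f); z=154+26*ss(f/.3)
A=a0+(np.radians(-10.3)-a0)*ss((np.arange(1,n+1)/n-.12)/.7)
print(n,v[10]); emit(np.c_[x,y,z],A,p0,a0,1)
E
```

```text
[416.11746599 234.75433147 153.95225688] 1.3154439971648972
42 20.0
[[[-0.0, -0.3, 0.2], -0.0], [[-0.0, -0.7, 0.3], -0.0], [[-0.1, -1.1, 0.6], -0.0], [[-0.1, -1.3, 0.7], -0.0], [[-0.3, -1.8, 0.9], -0.0]]
[[[-0.3, -1.7, 0.8], 0.0], [[-0.4, -1.7, 0.9], 0.02], [[-0.3, -1.7, 0.9], 0.02], [[-0.4, -1.7, 0.9], 0.03], [[-0.3, -1.7, 0.9], 0.04]]
[[[-0.2, -1.6, 1.1], 0.05], [[-0.2, -1.5, 1.1], 0.05], [[-0.0, -1.5, 1.3], 0.06], [[-0.0, -1.4, 1.3], 0.06], [[-0.0, -1.4, 1.4], 0.07]]
[[[-0.0, -1.3, 1.4], 0.07], [[-0.0, -1.2, 1.5], 0.07], [[-0.0, -1.1, 1.5], 0.08], [[-0.0, -1.1, 1.5], 0.07], [[-0.0, -1.1, 1.6], 0.08]]
[[[-0.0, -1.0, 1.6], 0.07], [[-0.0, -1.0, 1.6], 0.08], [[-0.0, -1.0, 1.6], 0.07], [[-0.0, -0.9, 1.7], 0.07], [[-0.0, -0.8, 1.7], 0.07]]
[[[-0.0, -0.7, 1.8], 0.07], [[-0.0, -0.6, 1.9], 0.06], [[-0.0, -0.6, 1.8], 0.05], [[-0.0, -0.4, 1.9], 0.05], [[-0.0, -0.4, 1.9], 0.04]]
[[[-0.0, -0.2, 1.9], 0.04], [[-0.0, -0.1, 1.9], 0.03], [[-0.0, -0.2, 2.0], 0.01], [[-0.0, -0.1, 1.9], 0.01], [[-0.0, -0.1, 1.7], 0.01]]
[[[-0.0, -0.1, 1.5], -0.0], [[-0.0, -0.1, 1.3], -0.0], [[-0.0, -0.0, 1.1], -0.0], [[-0.0, -0.1, 0.8], -0.0], [[-0.0, -0.0, 0.6], -0.0]]
[[[-0.0, -0.1, 0.5], -0.0], [[-0.0, 0.0, 0.1], -0.0]]
end [ 412.8 -442.5  180. ] -10.57
```

Run:
```python
from h import *
p0,a0=pose()
from scipy.interpolate import PchipInterpolator as PI, CubicSpline as CS
v=np.concatenate([np.linspace(2,20,10),np.full(26,20.),np.linspace(20,2,9)]); s=np.cumsum(v); f=s/s[-1]; n=len(v)
ss=lambda t:(lambda u:u*u*(3-2*u))(np.clip(t,0,1))
y=p0[1]+(-443-p0[1])*f; x=p0[0]+(413-p0[0])*f+60*np.sin(np.pi*f); z=154+26*ss(f/.4)
A=a0+(np.radians(-10.3)-a0)*ss((np.arange(1,n+1)/n-.12)/.7)
P=np.c_[x,y,z]; emit(P,A,p0,a0,2)
V=np.diff(np.vstack([p0,P]),axis=0)/1000*12; ac=np.diff(V,axis=0)*12; h=np.c_[-np.sin(A),np.cos(A)][1:]
print((ac[:,:2]*h).sum(1).round(2))
```

```text
[[[-0.01, -0.17, 0.1], -0.0], [[0.0, -0.33, 0.19], -0.0], [[-0.01, -0.5, 0.29], -0.0], [[-0.02, -0.67, 0.38], -0.0], [[-0.04, -0.84, 0.48], -0.0]]
[[[-0.07, -1.0, 0.57], 0.002], [[-0.11, -1.17, 0.67], 0.009], [[-0.14, -1.33, 0.77], 0.018], [[-0.19, -1.49, 0.88], 0.025], [[-0.25, -1.63, 1.01], 0.032]]
[[[-0.25, -1.6, 1.04], 0.039], [[-0.27, -1.58, 1.07], 0.044], [[-0.27, -1.53, 1.12], 0.05], [[-0.25, -1.49, 1.17], 0.054], [[-0.23, -1.44, 1.22], 0.059]]
[[[-0.2, -1.38, 1.28], 0.062], [[-0.15, -1.33, 1.33], 0.065], [[-0.1, -1.26, 1.38], 0.067], [[-0.04, -1.2, 1.43], 0.069], [[-0.0, -1.13, 1.49], 0.071]]
[[[-0.0, -1.05, 1.53], 0.071], [[-0.0, -0.98, 1.59], 0.071], [[-0.0, -0.9, 1.62], 0.071], [[-0.0, -0.82, 1.67], 0.069], [[-0.0, -0.75, 1.7], 0.068]]
[[[-0.0, -0.68, 1.74], 0.066], [[-0.0, -0.6, 1.77], 0.063], [[-0.0, -0.52, 1.79], 0.06], [[-0.0, -0.46, 1.82], 0.055], [[-0.0, -0.4, 1.85], 0.051]]
[[[-0.0, -0.34, 1.85], 0.046], [[-0.0, -0.28, 1.88], 0.041], [[-0.0, -0.24, 1.88], 0.034], [[-0.0, -0.21, 1.9], 0.028], [[-0.0, -0.17, 1.9], 0.02]]
[[[-0.0, -0.16, 1.91], 0.012], [[-0.0, -0.15, 1.92], 0.003], [[-0.0, -0.15, 1.7], 0.0], [[-0.0, -0.13, 1.49], 0.0], [[-0.0, -0.12, 1.27], 0.0]]
[[[-0.0, -0.1, 1.06], 0.0], [[-0.0, -0.08, 0.84], 0.0], [[-0.0, -0.06, 0.63], 0.0], [[-0.0, -0.04, 0.41], 0.0], [[-0.0, -0.02, 0.19], 0.0]]
end [ 413. -443.  180.] -10.29
[-0.14 -0.14 -0.14 -0.14 -0.14 -0.14 -0.13 -0.13 -0.13  0.03  0.03  0.03
  0.04  0.04  0.04  0.04  0.04  0.04  0.04  0.03  0.03  0.03  0.02  0.02
  0.01  0.01  0.01  0.    0.   -0.   -0.   -0.01 -0.01 -0.01 -0.01 -0.
  0.31  0.31  0.31  0.31  0.31  0.31  0.31  0.31]
```

Gentle enough; send with light rounding.

>>> {"fn": "send_rows", "kwargs": {
  "motion": [
    [[-0.01, -0.17, 0.1], 0],
    [[0, -0.33, 0.19], 0],
    [[-0.01, -0.5, 0.29], 0],
    [[-0.02, -0.67, 0.38], 0],
    [[-0.04, -0.84, 0.48], 0]
  ]
}}

```text
t: 9.67
eef_pos: [423.7, 206.5, 155.0]
tcp_rot: [[-0.0, 0.252, 0.968], [0.0, 0.968, -0.252], [-1.0, 0.0, -0.0]]
wrist_force: [0.3, 0.3, -0.2]
finger_gap: 0.158
```

>>> {"fn": "send_rows", "kwargs": {
  "motion": [
    [[-0.07, -1.0, 0.57], 0.002],
    [[-0.11, -1.17, 0.67], 0.009],
    [[-0.14, -1.33, 0.77], 0.018],
    [[-0.19, -1.49, 0.88], 0.025],
    [[-0.25, -1.63, 1.01], 0.032]
  ]
}}

```text
t: 10.08
eef_pos: [443.0, 131.3, 162.7]
tcp_rot: [[-0.0, 0.335, 0.942], [-0.0, 0.942, -0.335], [-1.0, -0.0, -0.0]]
wrist_force: [-0.2, -0.8, -0.4]
finger_gap: 0.156
```

>>> {"fn": "send_rows", "kwargs": {
  "motion": [
    [[-0.25, -1.6, 1.04], 0.039],
    [[-0.27, -1.58, 1.07], 0.044],
    [[-0.27, -1.53, 1.12], 0.05],
    [[-0.25, -1.49, 1.17], 0.054],
    [[-0.23, -1.44, 1.22], 0.059]
  ]
}}

```text
t: 10.5
eef_pos: [462.3, 37.7, 175.5]
tcp_rot: [[-0.0, 0.557, 0.831], [-0.0, 0.831, -0.557], [-1.0, -0.0, 0.0]]
wrist_force: [-0.0, -0.4, 0.0]
finger_gap: 0.158
```

>>> {"fn": "send_rows", "kwargs": {
  "motion": [
    [[-0.2, -1.38, 1.28], 0.062],
    [[-0.15, -1.33, 1.33], 0.065],
    [[-0.1, -1.26, 1.38], 0.067],
    [[-0.04, -1.2, 1.43], 0.069],
    [[0, -1.13, 1.49], 0.071]
  ]
}}

```text
t: 10.92
eef_pos: [473.0, -55.2, 180.4]
tcp_rot: [[0.0, 0.8, 0.601], [-0.0, 0.601, -0.8], [-1.0, -0.0, 0.0]]
wrist_force: [0.8, 0.3, -0.3]
finger_gap: 0.157
```

>>> {"fn": "send_rows", "kwargs": {
  "motion": [
    [[0, -1.05, 1.53], 0.071],
    [[0, -0.98, 1.59], 0.071],
    [[0, -0.9, 1.62], 0.071],
    [[0, -0.82, 1.67], 0.069],
    [[0, -0.75, 1.7], 0.068]
  ]
}}

```text
t: 11.33
eef_pos: [473.1, -147.8, 180.3]
tcp_rot: [[-0.0, 0.957, 0.289], [0.0, 0.289, -0.957], [-1.0, -0.0, -0.0]]
wrist_force: [-0.6, 0.2, -0.3]
finger_gap: 0.156
```

>>> {"fn": "send_rows", "kwargs": {
  "motion": [
    [[0, -0.68, 1.74], 0.066],
    [[0, -0.6, 1.77], 0.063],
    [[0, -0.52, 1.79], 0.06],
    [[0, -0.46, 1.82], 0.055],
    [[0, -0.4, 1.85], 0.051]
  ]
}}

```text
t: 11.75
eef_pos: [462.2, -240.9, 180.3]
tcp_rot: [[-0.0, 1.0, -0.0], [-0.0, -0.0, -1.0], [-1.0, -0.0, 0.0]]
wrist_force: [0.3, -0.6, -0.5]
finger_gap: 0.162
```

>>> {"fn": "send_rows", "kwargs": {
  "motion": [
    [[0, -0.34, 1.85], 0.046],
    [[0, -0.28, 1.88], 0.041],
    [[0, -0.24, 1.88], 0.034],
    [[0, -0.21, 1.9], 0.028],
    [[0, -0.17, 1.9], 0.02]
  ]
}}

```text
t: 12.17
eef_pos: [442.6, -333.9, 180.3]
tcp_rot: [[-0.0, 0.986, -0.166], [-0.0, -0.166, -0.986], [-1.0, -0.0, 0.0]]
wrist_force: [0.3, -0.3, -2.1]
finger_gap: 0.158
```

>>> {"fn": "send_rows", "kwargs": {
  "motion": [
    [[0, -0.16, 1.91], 0.012],
    [[0, -0.15, 1.92], 0.003],
    [[0, -0.15, 1.7], 0],
    [[0, -0.13, 1.49], 0],
    [[0, -0.12, 1.27], 0]
  ]
}}

```text
t: 12.58
eef_pos: [420.8, -414.5, 180.1]
tcp_rot: [[-0.0, 0.984, -0.179], [-0.0, -0.179, -0.984], [-1.0, -0.0, 0.0]]
wrist_force: [0.6, 0.1, -0.8]
finger_gap: 0.157
```

>>> {"fn": "send_rows", "kwargs": {
  "motion": [
    [[0, -0.1, 1.06], 0],
    [[0, -0.08, 0.84], 0],
    [[0, -0.06, 0.63], 0],
    [[0, -0.04, 0.41], 0],
    [[0, -0.02, 0.19], 0]
  ]
}}

```text
t: 13.0
eef_pos: [413.2, -442.9, 180.3]
tcp_rot: [[0.0, 0.984, -0.178], [0.0, -0.178, -0.984], [-1.0, 0.0, -0.0]]
wrist_force: [0.1, 0.9, -0.9]
finger_gap: 0.155
```

Run:
```python
from h import *
tilt("pics/w8.png"); print(status.sense()['t'],pose())
```

```text
tilt deg 2.7 n 4344 floor depth at grip 78.1 lip z -80.0 rows [112 214]
13.05 (array([ 413.11103462, -442.92102645,  180.26855597]), np.float64(-0.17892593204466498))
```

View pics/w8.png

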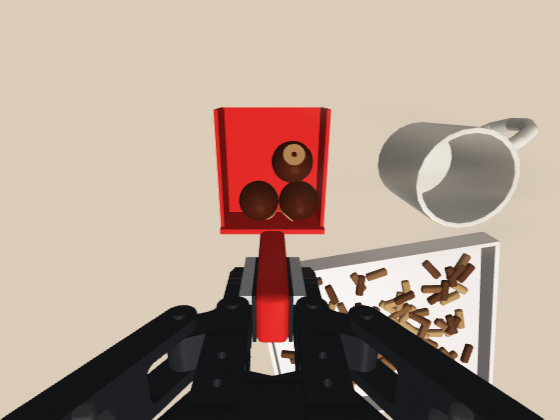

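>>> {"fn": "send_rows", "kwargs": {
  "motion": [
    [[0.3, 0, 0], 0],
    [[0.7, 0, 0], 0],
    [[0.7, 0, 0], 0],
    [[0.3, 0, 0], 0],
    [[0, 0, 0], 0]
  ]
}}

```text
t: 13.47
eef_pos: [412.6, -441.7, 158.8]
tcp_rot: [[-0.002, 0.984, -0.177], [0.002, -0.177, -0.984], [-1.0, -0.002, -0.002]]
wrist_force: [0.0, 0.3, -0.4]
finger_gap: 0.157
```

Run:
```python
from h import *
vision.read_camera("wrist")
p,a=pose();print(p,a); C=np.array([453.4,-219.5]); h=np.array([-np.sin(a),np.cos(a)]); r=np.array([np.cos(a),np.sin(a)])
print('along',(p[:2]-C)@h+80,'lat',(p[:2]-C)@r)
```

```text
[ 412.86532554 -442.06380287  159.44730834] -0.17845410380744878
along -146.2245758630229 lat -0.38400115239777854
```

>>> {"fn": "send_rows", "kwargs": {
  "motion": [
    [[0, 0, -0.9], 0],
    [[0, 0, -2.0], 0],
    [[0, 0, -3.0], 0],
    [[0, 0, -3.5], 0],
    [[0, 0, -3.5], 0]
  ]
}}

```text
t: 13.93
eef_pos: [436.3, -314.2, 160.6]
tcp_rot: [[0.001, 0.984, -0.179], [-0.0, -0.179, -0.984], [-1.0, 0.001, 0.0]]
wrist_force: [0.6, 0.4, -1.1]
finger_gap: 0.158
```

>>> {"fn": "send_rows", "kwargs": {
  "motion": [
    [[0, 0, 0], 0],
    [[0, 0, 0], 0],
    [[0, 0, 0], 0],
    [[0, 0, 0], 0],
    [[0, 0, 0], 0]
  ]
}}

```text
t: 14.35
eef_pos: [435.8, -317.1, 160.4]
tcp_rot: [[0.0, 0.984, -0.18], [-0.001, -0.18, -0.984], [-1.0, 0.0, 0.001]]
wrist_force: [0.1, -0.5, -0.4]
finger_gap: 0.155
```

Run:
```python
from h import *
tilt("pics/w9.png"); print(status.sense()['t'],pose())
p,d=vision.read_camera("side"); crop("side",p,290,390,110,230,5,"pics/s9.png")
```

```text
tilt deg 2.7 n 7075 floor depth at grip 78.0 lip z -79.5 rows [112 206]
14.4 (array([ 435.81558169, -317.02731978,  160.32684885]), np.float64(-0.1812032521914291))
```

View pics/w9.png

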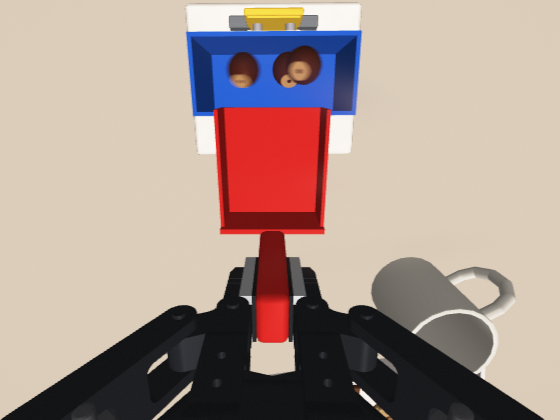

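View pics/s9.png

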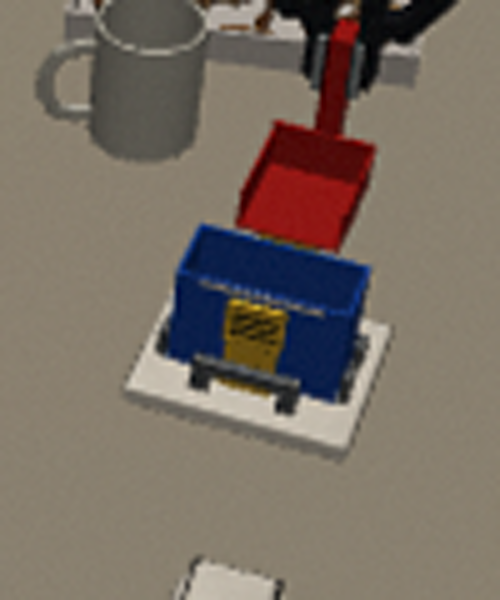

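>>> {"fn": "send_rows", "kwargs": {
  "motion": [
    [[-0.5, 0, 0], 0],
    [[-1.0, 0, 0.5], 0],
    [[-0.5, 0, 1.5], 0],
    [[0, 0, 2.0], 0],
    [[0, 0, 2.0], 0]
  ]
}}

```text
t: 14.87
eef_pos: [425.9, -376.1, 182.0]
tcp_rot: [[0.001, 0.984, -0.177], [-0.002, -0.177, -0.984], [-1.0, 0.002, 0.001]]
wrist_force: [0.4, -0.5, -1.2]
finger_gap: 0.155
```

>>> {"fn": "send_rows", "kwargs": {
  "motion": [
    [[1.0, 0, 1.5], 0],
    [[2.0, 0, 0.5], 0],
    [[2.0, 0, 0], 0],
    [[2.0, 0, 0], 0],
    [[1.0, 0, 0], 0]
  ]
}}

```text
t: 15.28
eef_pos: [420.3, -394.2, 97.7]
tcp_rot: [[-0.002, 0.984, -0.179], [0.003, -0.179, -0.984], [-1.0, -0.003, -0.002]]
wrist_force: [-1.1, 1.1, -1.2]
finger_gap: 0.156
```

>>> {"fn": "send_rows", "kwargs": {
  "motion": [
    [[0.5, 0, 0], 0],
    [[0, 0, 0], 0],
    [[0, 0, 0], 0]
  ]
}}

```text
t: 15.53
eef_pos: [422.4, -394.5, 95.8]
tcp_rot: [[0.001, 0.984, -0.178], [-0.0, -0.178, -0.984], [-1.0, 0.001, 0.0]]
wrist_force: [0.4, -0.1, 0.5]
finger_gap: 0.158
```

Run:
```python
from h import *
vision.read_camera("top"); print(status.sense()['t'],pose())
```

```text
15.5833 (array([ 422.69981837, -394.77876824,   96.29566285]), np.float64(-0.17861367745754192))
```

>>> {"fn": "send_rows", "kwargs": {
  "motion": [
    [[0.6, 0, 0], 0],
    [[0.5, 0, 0], 0],
    [[0.3, 0, 0], 0],
    [[0.15, 0, 0], 0],
    [[0, 0, 0], 0]
  ]
}}

```text
t: 16.0
eef_pos: [421.6, -394.2, 79.4]
tcp_rot: [[-0.001, 0.984, -0.178], [0.001, -0.178, -0.984], [-1.0, -0.001, -0.0]]
wrist_force: [-0.6, 0.6, 0.1]
finger_gap: 0.156
```

Run:
```python
from h import *
vision.read_camera("top"); print(status.sense()['wrist_force'],pose())
```

```text
[ 0.02733088  0.03425518 -0.22246806] (array([ 421.75868382, -394.30229853,   79.57586829]), np.float64(-0.17888977110295298))
```

>>> {"fn": "send_rows", "kwargs": {
  "motion": [
    [[0.1, 0, 0], 0],
    [[0.1, 0, 0], 0],
    [[0, 0, 0], 0]
  ]
}}

```text
t: 16.3
eef_pos: [422.2, -394.6, 78.9]
tcp_rot: [[0.0, 0.984, -0.178], [-0.001, -0.178, -0.984], [-1.0, 0.0, 0.001]]
wrist_force: [-1.8, 0.8, 7.0]
finger_gap: 0.152
```

>>> {"fn": "send_rows", "kwargs": {
  "motion": [
    [[0, 0, 0], 0],
    [[0, 0, 0], 0],
    [[0, 0, 0], 0],
    [[0, 0, 0], 0]
  ],
  "hand": 4
}}

```text
t: 16.63
eef_pos: [421.8, -394.5, 77.7]
tcp_rot: [[0.0, 0.984, -0.178], [0.0, -0.178, -0.984], [-1.0, 0.0, -0.0]]
wrist_force: [0.3, -0.2, 0.3]
finger_gap: 0.469
```

Run:
```python
from h import *
tilt("pics/w10.png"); print(status.sense()['wrist_force'],status.sense()['finger_gap'],pose())
```

```text
tilt deg -0.04 n 7039 floor depth at grip 77.0 lip z -80.0 rows [112 206]
[-0.13835095 -0.25085634  0.11365546] 0.46580335606343276 (array([ 421.8361522 , -394.45027746,   77.68738213]), np.float64(-0.17908531200786496))
```

View pics/w10.png

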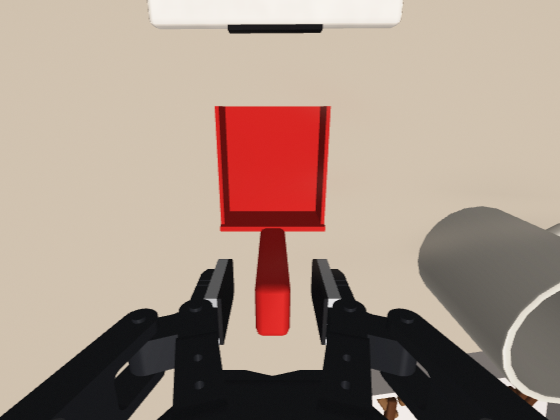

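>>> {"fn": "send_rows", "kwargs": {
  "motion": [
    [[-1.0, 0, 0], 0],
    [[-2.5, 0, 0], 0],
    [[-3.5, 0, 0], 0],
    [[-3.5, 0, 0], 0],
    [[-2.5, 0, 0], 0]
  ],
  "hand": 8.5
}}

```text
t: 17.1
eef_pos: [422.9, -394.6, 211.3]
tcp_rot: [[0.002, 0.984, -0.177], [-0.002, -0.177, -0.984], [-1.0, 0.002, 0.001]]
wrist_force: [0.1, -0.3, 1.2]
finger_gap: 0.991
```

Run:
```python
from h import *
vision.read_camera("top")
p0,a0=pose(); print(p0,a0)
v=np.r_[4,8,np.full(14,12.),8,4,2]; f=np.cumsum(v)/v.sum()
T=np.array([453.4,-219.5,200]); emit(p0+(T-p0)*f[:,None], a0+(np.radians(-100.3)-a0)*f,p0,a0,2)
```

```text
[ 425.10299529 -396.1375574   215.88931017] -0.1782450537645592
[[[0.03, -0.01, -0.37], 0.032], [[0.07, -0.04, -0.74], 0.065], [[0.1, -0.12, -1.09], 0.098], [[0.09, -0.24, -1.09], 0.097], [[0.1, -0.34, -1.05], 0.097]]
[[[0.1, -0.44, -1.01], 0.097], [[0.1, -0.53, -0.97], 0.098], [[0.1, -0.63, -0.91], 0.097], [[0.1, -0.72, -0.85], 0.097], [[0.09, -0.79, -0.77], 0.097]]
[[[0.1, -0.86, -0.7], 0.098], [[0.1, -0.93, -0.6], 0.097], [[0.1, -0.98, -0.51], 0.097], [[0.1, -1.02, -0.42], 0.097], [[0.1, -1.06, -0.31], 0.098]]
[[[0.09, -1.09, -0.21], 0.097], [[0.07, -0.74, -0.07], 0.065], [[0.03, -0.36, -0.01], 0.032], [[0.02, -0.19, 0.0], 0.016]]
end [ 453.4 -219.5  200. ] -100.28
```

>>> {"fn": "send_rows", "kwargs": {
  "motion": [
    [[0.03, 0, -0.37], 0.032],
    [[0.07, -0.04, -0.74], 0.065],
    [[0.1, -0.12, -1.09], 0.098],
    [[0.09, -0.24, -1.09], 0.097],
    [[0.1, -0.34, -1.05], 0.097]
  ]
}}

```text
t: 17.57
eef_pos: [429.0, -350.2, 204.3]
tcp_rot: [[0.0, 0.84, -0.542], [-0.0, -0.542, -0.84], [-1.0, 0.0, -0.0]]
wrist_force: [-0.3, 0.8, 0.8]
finger_gap: 0.996
```

>>> {"fn": "send_rows", "kwargs": {
  "motion": [
    [[0.1, -0.44, -1.01], 0.097],
    [[0.1, -0.53, -0.97], 0.098],
    [[0.1, -0.63, -0.91], 0.097],
    [[0.1, -0.72, -0.85], 0.097],
    [[0.09, -0.79, -0.77], 0.097]
  ]
}}

```text
t: 17.98
eef_pos: [437.9, -295.4, 199.4]
tcp_rot: [[0.0, 0.49, -0.872], [-0.0, -0.872, -0.49], [-1.0, 0.0, -0.0]]
wrist_force: [0.6, 0.3, 0.1]
finger_gap: 0.993
```

>>> {"fn": "send_rows", "kwargs": {
  "motion": [
    [[0.1, -0.86, -0.7], 0.098],
    [[0.1, -0.93, -0.6], 0.097],
    [[0.1, -0.98, -0.51], 0.097],
    [[0.1, -1.02, -0.42], 0.097],
    [[0.1, -1.06, -0.31], 0.098]
  ]
}}

```text
t: 18.4
eef_pos: [446.7, -240.9, 194.4]
tcp_rot: [[0.0, 0.025, -1.0], [-0.0, -1.0, -0.025], [-1.0, 0.0, -0.0]]
wrist_force: [0.4, 1.5, -0.3]
finger_gap: 0.996
```

>>> {"fn": "send_rows", "kwargs": {
  "motion": [
    [[0.09, -1.09, -0.21], 0.097],
    [[0.07, -0.74, -0.07], 0.065],
    [[0.03, -0.36, 0], 0.032],
    [[0.02, -0.19, 0], 0.016],
    [[0, 0, 0], 0]
  ]
}}

```text
t: 18.82
eef_pos: [450.5, -217.2, 192.2]
tcp_rot: [[0.0, -0.178, -0.984], [-0.0, -0.984, 0.178], [-1.0, 0.0, -0.0]]
wrist_force: [-0.2, -0.4, -0.3]
finger_gap: 0.997
```

Run:
```python
from h import *
vision.read_camera("top"); vision.read_camera("top")
s=status.sense(); print(s['t'],s['eef_pos'].round(1),np.degrees(pose(s)[1]),s['joint_positions'].round(2))
p,d=vision.read_camera("wrist"); cv2.imwrite("pics/w11.png",p[:,:,::-1]); W=cloud("wrist",d,s)
r,g,b=[p[...,i].astype(int) for i in range(3)]
for nm,m in [("blue rim",(b>r+30)&(W[...,2]>70)),("yellow",(r>b+60)&(g>b+50)&(W[...,2]>60))]:
    P=W[m&(d>0)&(W[...,2]<90)]; print(nm,len(P),cv2.minAreaRect(P[:,:2].astype(np.float32)) if len(P)>3 else '',np.percentile(P,[1,99],0).round(1).tolist())
```

```text
18.9167 [ 450.3 -218.1  192.1] -100.27169889292075 [ 0.79  0.32 -0.46  1.98  0.18  0.88 -1.52]
blue rim 1453 ((455.3377685546875, -218.33782958984375), (46.60224533081055, 100.03327941894531), 80.04500579833984) [[404.1, -247.9, 70.3], [507.3, -189.3, 78.1]]
yellow 673 ((455.1216735839844, -218.30166625976562), (69.96947479248047, 34.52861404418945), 80.07212829589844) [[434.3, -254.4, 60.5], [477.6, -182.5, 76.9]]
```

View pics/w11.png

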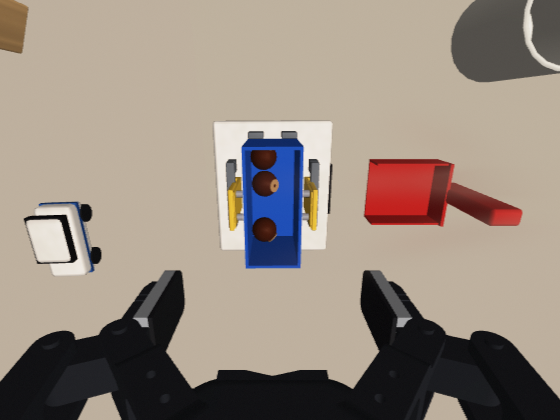

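Run:
```python
from h import *
p0,a0=pose(); print(p0)
v=np.r_[4,8,8,8,8,8,4,2,1]; f=np.cumsum(v)/v.sum(); T=np.array([454.9,-218.4,68]); emit(p0+(T-p0)*f[:,None], a0+(np.radians(-99.94)-a0)*f,p0,a0,2)
```

```text
[ 450.30616578 -218.25299395  192.08161341]
[[[0.97, -0.01, -0.04], -0.0], [[1.95, -0.01, -0.07], -0.001], [[1.95, -0.01, -0.07], -0.001], [[1.94, -0.01, -0.07], -0.001], [[1.95, -0.01, -0.07], -0.001]]
[[[1.95, -0.01, -0.07], -0.001], [[0.97, -0.0, -0.04], -0.001], [[0.48, -0.01, -0.02], -0.0], [[0.25, 0.0, -0.0], -0.0]]
end [ 454.9 -218.4   68. ] -99.96
```

>>> {"fn": "send_rows", "kwargs": {
  "motion": [
    [[0.95, 0, -0.1], 0],
    [[1.95, 0, -0.1], -0.001],
    [[1.95, -0.01, -0.1], -0.001],
    [[1.95, -0.01, -0.1], -0.001],
    [[1.0, -0.01, -0.06], -0.001]
  ]
}}

```text
t: 19.38
eef_pos: [453.5, -218.2, 111.3]
tcp_rot: [[-0.003, -0.176, -0.984], [0.002, -0.984, 0.176], [-1.0, -0.001, 0.003]]
wrist_force: [0.0, 0.5, -0.0]
finger_gap: 0.994
```

>>> {"fn": "send_rows", "kwargs": {
  "motion": [
    [[0.4, 0, 0], -0.001],
    [[0.1, 0, 0], 0],
    [[0, 0, 0], 0],
    [[0, 0, 0], 0]
  ]
}}

```text
t: 19.72
eef_pos: [455.6, -218.7, 109.7]
tcp_rot: [[0.001, -0.174, -0.985], [-0.001, -0.985, 0.174], [-1.0, 0.0, -0.001]]
wrist_force: [-1.0, 0.1, 1.3]
finger_gap: 0.996
```

Run:
```python
from h import *
s=status.sense(); print(s['t'],s['eef_pos'].round(1),np.degrees(pose(s)[1]))
p,d=vision.read_camera("wrist"); cv2.imwrite("pics/w12.png",p[:,:,::-1])
```

```text
19.7167 [ 455.6 -218.7  109.7] -100.03796509787425
```

View pics/w12.png

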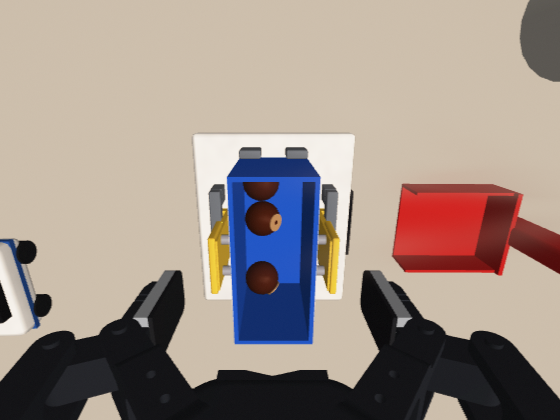

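>>> {"fn": "send_rows", "kwargs": {
  "motion": [
    [[0.6, 0, 0], 0],
    [[1.2, 0, 0], 0],
    [[1.2, 0, 0], 0],
    [[0.8, 0, 0], 0],
    [[0.3, 0, 0], 0]
  ]
}}

```text
t: 20.18
eef_pos: [453.5, -217.7, 65.8]
tcp_rot: [[-0.003, -0.174, -0.985], [0.002, -0.985, 0.174], [-1.0, -0.001, 0.003]]
wrist_force: [-0.0, 0.1, -0.5]
finger_gap: 0.992
```

>>> {"fn": "send_rows", "kwargs": {
  "motion": [
    [[0, 0, 0], 0],
    [[0, 0, 0], 0],
    [[0, 0, 0], 0]
  ]
}}

```text
t: 20.43
eef_pos: [455.2, -218.3, 68.0]
tcp_rot: [[0.0, -0.174, -0.985], [-0.0, -0.985, 0.174], [-1.0, -0.0, -0.0]]
wrist_force: [0.2, 0.9, 0.0]
finger_gap: 0.99
```

Run:
```python
from h import *
s=status.sense(); print(s['t'],s['eef_pos'].round(1),np.degrees(pose(s)[1]),s['wrist_force'])
p,d=vision.read_camera("wrist"); cv2.imwrite("pics/w13.png",p[:,:,::-1])
```

```text
20.4333 [ 455.2 -218.3   68. ] -100.025679838316 [0.1860978  0.85622075 0.03848677]
```

View pics/w13.png

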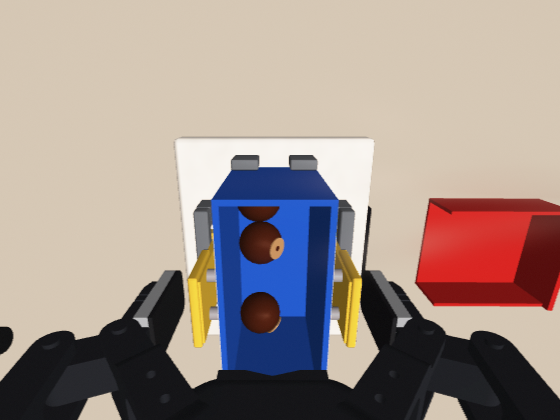

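>>> {"fn": "send_rows", "kwargs": {
  "motion": [
    [[0, 0, 0], 0],
    [[0, 0, 0], 0],
    [[0, 0, 0], 0],
    [[0, 0, 0], 0],
    [[0, 0, 0], 0]
  ],
  "hand": 4.5
}}

```text
t: 20.9
eef_pos: [455.6, -219.3, 70.3]
tcp_rot: [[0.001, -0.175, -0.985], [-0.002, -0.985, 0.175], [-1.0, 0.002, -0.001]]
wrist_force: [-6.0, 1.4, 22.4]
finger_gap: 0.614
```

>>> {"fn": "send_rows", "kwargs": {
  "motion": [
    [[0, 0, 0], 0],
    [[0, 0, 0], 0],
    [[0, 0, 0], 0]
  ]
}}

```text
t: 21.15
eef_pos: [455.6, -219.2, 70.3]
tcp_rot: [[0.001, -0.175, -0.985], [-0.002, -0.985, 0.175], [-1.0, 0.002, -0.002]]
wrist_force: [-5.7, 0.4, 21.2]
finger_gap: 0.607
```

Run:
```python
from h import *
s=status.sense(); print(s['t'],s['eef_pos'].round(1),s['finger_gap']*85.4,s['wrist_force'])
p,d=vision.read_camera("wrist"); cv2.imwrite("pics/w14.png",p[:,:,::-1])
```

```text
21.15 [ 455.6 -219.2   70.3] 51.842358122295366 [-5.73037237  0.35714509 21.24525806]
```

View pics/w14.png

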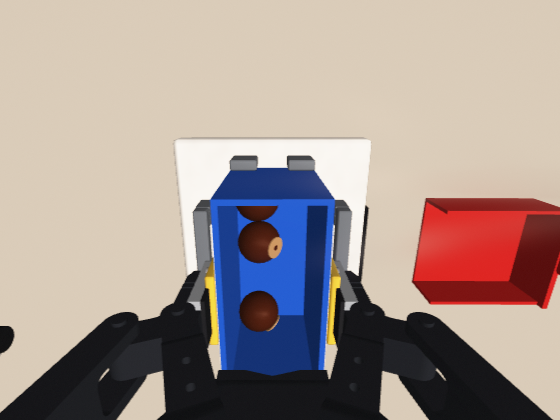

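>>> {"fn": "send_rows", "kwargs": {
  "motion": [
    [[-0.3, 0, 0], 0],
    [[-0.3, 0, 0], 0],
    [[-0.3, 0, 0], 0],
    [[-0.3, 0, 0], 0],
    [[-0.3, 0, 0], 0]
  ]
}}

```text
t: 21.62
eef_pos: [454.6, -218.2, 82.8]
tcp_rot: [[-0.001, -0.174, -0.985], [0.001, -0.985, 0.174], [-1.0, -0.0, 0.001]]
wrist_force: [0.6, 0.2, -2.5]
finger_gap: 0.599
```

Run:
```python
from h import *
s=status.sense(); print(s['t'],s['eef_pos'].round(1),s['finger_gap']*85.4,s['wrist_force'])
p,d=vision.read_camera("wrist"); cv2.imwrite("pics/w15.png",p[:,:,::-1])
p,d=vision.read_camera("side"); crop("side",p,290,390,110,230,5,"pics/s15.png")
```

```text
21.6167 [ 454.6 -218.2   82.8] 51.192558498512525 [ 0.61862264  0.20674741 -2.48597705]
```

View pics/w15.png

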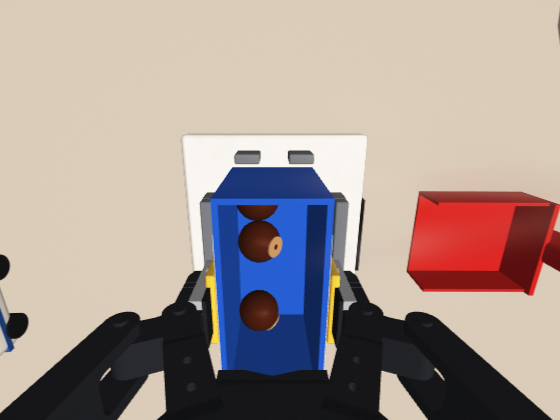

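View pics/s15.png

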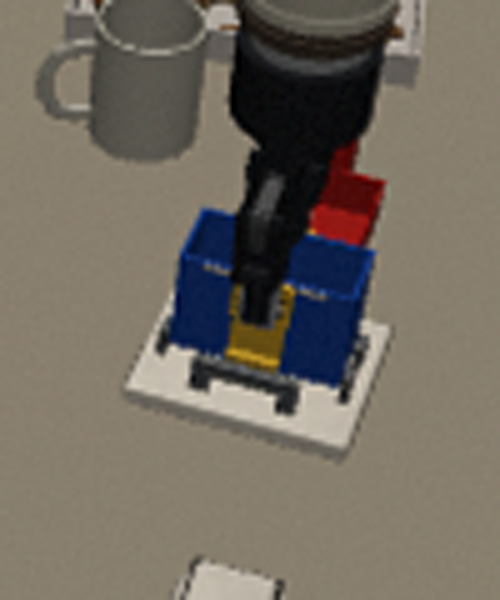

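>>> {"fn": "send_rows", "kwargs": {
  "motion": [
    [[-0.6, 0, 0], 0],
    [[-0.9, 0, 0], 0],
    [[-1.2, 0, 0], 0],
    [[-1.4, 0, 0], 0],
    [[-1.4, 0, 0], 0]
  ]
}}

```text
t: 22.13
eef_pos: [455.0, -218.2, 139.4]
tcp_rot: [[0.0, -0.174, -0.985], [0.0, -0.985, 0.174], [-1.0, -0.0, -0.0]]
wrist_force: [1.4, -0.5, -2.1]
finger_gap: 0.597
```

>>> {"fn": "send_rows", "kwargs": {
  "motion": [
    [[-1.4, 0, 0], 0],
    [[-1.4, 0, 0], 0],
    [[-1.4, 0, 0], 0],
    [[-1.4, 0, 0], 0],
    [[-1.2, 0, 0], 0]
  ]
}}

```text
t: 22.55
eef_pos: [455.1, -218.3, 208.1]
tcp_rot: [[0.001, -0.174, -0.985], [-0.001, -0.985, 0.174], [-1.0, 0.001, -0.001]]
wrist_force: [0.0, -0.6, -2.9]
finger_gap: 0.595
```

>>> {"fn": "send_rows", "kwargs": {
  "motion": [
    [[-0.9, 0, 0], 0],
    [[-0.6, 0, 0], 0],
    [[-0.3, 0, 0], 0],
    [[0, 0, 0], 0],
    [[0, 0, 0], 0]
  ]
}}

```text
t: 22.97
eef_pos: [454.6, -218.3, 223.6]
tcp_rot: [[-0.0, -0.174, -0.985], [0.0, -0.985, 0.174], [-1.0, -0.0, 0.0]]
wrist_force: [-0.2, 0.9, -3.2]
finger_gap: 0.602
```

>>> {"fn": "send_rows", "kwargs": {
  "motion": [
    [[0, 0, 0], 0],
    [[0, 0, 0], 0],
    [[0, 0, 0], 0],
    [[0, 0, 0], 0],
    [[0, 0, 0], 0]
  ]
}}

```text
t: 23.38
eef_pos: [454.8, -218.3, 223.7]
tcp_rot: [[-0.0, -0.174, -0.985], [0.0, -0.985, 0.174], [-1.0, -0.0, 0.0]]
wrist_force: [-0.7, 0.2, -2.4]
finger_gap: 0.598
```

Run:
```python
from h import *
s=status.sense(); print(s['t'],s['eef_pos'].round(1),s['finger_gap']*85.4,s['wrist_force'],abs(s['dq']).max())
p,d=vision.read_camera("wrist"); cv2.imwrite("pics/w16.png",p[:,:,::-1])
p,d=vision.read_camera("side"); crop("side",p,270,390,70,230,3.7,"pics/s16.png")
W=cloud("side",d); q=p.astype(int); m=(q[...,2]>q[...,0]+40)&(W[...,0]>390)&(W[...,0]<520)&(W[...,1]>-290)&(W[...,1]<-150); P=W[m]; print(len(P),np.percentile(P,[1,50,99],0).round(1))
```

```text
23.3833 [ 454.8 -218.3  223.7] 51.105363159360266 [-0.67346623  0.16105715 -2.41415843] 0.0028249697694659043
796 [[ 404.5 -248.   168.1]
 [ 437.5 -201.9  209.6]
 [ 505.3 -185.8  233.1]]
```

View pics/w16.png

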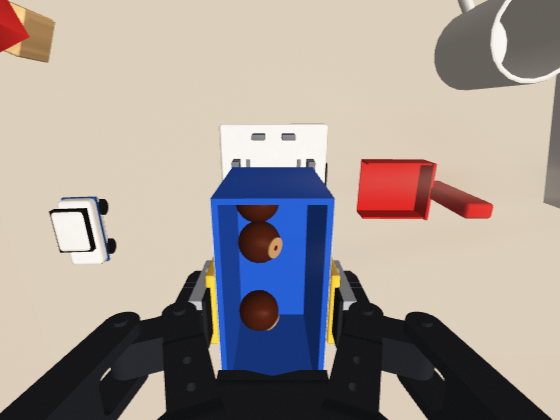

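View pics/s16.png

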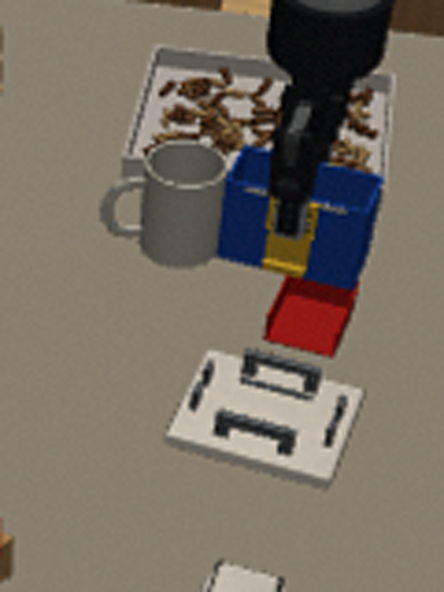

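```bash
python3 -c "
from station import hand_in; print(hand_in())"
```

```text
the job is handed in; nothing more can be done
None
```

The job is done and handed in at about 23.5 s. All three conkers are in the cassette, and the gripper is holding it by both catches. `hand_in()` reported no verdict, so what follows rests on my own checks.

- **Tilting the scoop:** The moves allow no tilting of the tool. I pressed the handle's foot against the trough's end wall, which turned the scoop in the grip to about 2.7° front-up.
- **Scooping and tipping:** I pushed the scoop up the ramp and got all three conkers. I carried them slowly and tipped them in by stopping sharply with the lip over the cassette's near rim.
- **Putting the scoop down:** It stands on the table beside the dock. Its measured tilt after release was about 0°.
- **Last checks before handing in:**
  - Three conkers showed in the wrist camera.
  - The cassette looked level, with its underside about 165 mm above the table by my estimate.
  - The arm was at rest and the wrist carried about 2.4 N.
  - No bystander was touched at any point.

**Two odd readings:**
- The finger opening read 51 mm, where fully pinched catches should give 57 mm. I couldn't read the catch joints directly, but the cassette came out of the dock freely, so both catches were clear.
- The wrist felt about 21 N upward while the fingers closed on the catches. It dropped to roughly the cassette's weight once I lifted.

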